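Fit the spindle of a paper-roll dispenser

ROBOT

A 6-joint arm with a two-finger parallel gripper is mounted at the origin on a cart in front of the work surface, level with it; the furniture and walls round the work are solid. World frame = base frame: x ahead of the robot, y to its left, z up, the work surface at z = 0. Lengths are in mm, angles in rad, forces in N, time in s.
With the tool pointing down it reaches from about 275 to 850 mm from the base axis. Payload 19 kg.
Tool frame: the origin (TCP) lies between the finger pads; the fingertips stand 17 mm ahead of it and the grasp point (between the pads) lies 2 mm behind it (robot.tip_extent is the distance from the TCP to the fingertips, in mm); z points along the fingers, y is the line along which they close (so a half turn about z gives the same grasp; the last joint's range is limited). The gripper opens to 85 mm and grips with 20 to 120 N. Pads are 22 mm wide; open, the fingers measure 114 mm over their backs; the gripper's body (76 mm by 85 mm) begins 54 mm behind the grasp point. The pads swing forward as they close: fully open they stand 13 mm farther back than shut.
Start: joints at [1.215, 0.15, 1.437, -0, 1.554, -0.134], TCP at [126.499, 560.883, 248.267] pointing down, gripper open.
Joint ranges: [-2.8, 2.8], [-0.68, 2.1], [0.12, 2.68], [-1.39, 4.53], [0.16, 2.79], [-2.81, 2.81]. Speed limits (rad/s): [1.89, 1.89, 2.22, 3.01, 3.01, 3.01].

INTERFACE

Orientations are given as a unit quaternion [w, x, y, z].
In Python, from bench import robot gives the robot as it stands.
- The arm moves only by the tool play_rows, never from a script. Its argument "commands" is one flat list of numbers, 7 for each row, row after row: the shift along the world's x, y, z in mm, then the turn, a rotation vector about the world's x, y, z in degrees, then the finger opening in mm, from 0 to 85.4. A call has 1 to 10 rows; each row is the pose to reach, as a shift and turn from the pose commanded when the call began; what a row does not reach only later rows make up. A row lasts 1/10 s, in which the tool goes at most 50 mm and 8.59 degrees, less where a joint would pass 70% of its speed; a pose out of reach is approached as far as the arm can. A call with a gripper value outside its range is refused whole. The fingers move at their own pace and stop on an object; "grip_force" is the grip in N (left out, the last holds). Time passes only in rows, so rows that repeat a pose let the fingers close. It gives the time, the measured TCP pose, the force, the opening and the grip force at its end, in the units of the state.
- robot.state(): the state, without advancing time (a new reading comes with each control period).
- robot.capture(name): name is "scene" or "side" or "wrist"; returns a dict with "color" (384x512x3 uint8, red, green, blue), "K" (3x3 intrinsics, pixels), "rvec" (rotation vector, rad) and "tvec" (3), from world to camera coordinates, as OpenCV has them. Camera axes: x right, y down, z forward; pixel columns grow to the right and rows downward; lengths in mm; the calibration is good to about 2 mm. A picture is of the moment at which its call begins. There is no depth.
- robot.hand_in(): hands the job in; it is judged then, once.
The state is a dict: "clock": time; "joints": joint angles; "qvel": joint speeds; "effort": joint torques, N m; "tool_pos": TCP position; "ee_rot": TCP orientation; "wrist_force": force on the tool from outside, world axes, zero at the start; "torque": the same for the moment, N m; "grip_width": finger opening in mm; "grasp_force": force on a finger pad.
Only numpy, scipy, OpenCV 4.12 (cv2) and the standard library are available. Lean on these libraries where they do the work, as an engineer would, in place of code of your own. Each camera call takes 0.05 s, during which the arm holds its last target. There are 200 camera calls.

TASK

The new paper roll already stands in the cradle of the roll dispenser; fit its spindle, which lies loose on the table. Pass the spindle, nose first, through the hole in the near cheek (on your right, with the round hole), on through the core of the roll and through the bearing in the far cheek. That bearing sits in a tracking slide which was left off centre by the last user, so find it by feel, without forcing: press gently, never hard. Then bring the spindle square across the dispenser, push it home until the shoulder of its grip sits flat against the near cheek, and let go. The roll stays in its cradle and the other things on the desk stay where they are.

Things in the scene. Friction and masses are not known exactly. Their poses are not given: they have to be found in the camera images.
- dispenser: Paper-roll dispenser, fixed on the table: dark base 132 x 116 x 8 mm, two upright grey cheeks 90 mm high, toothed tear bar 48 mm high in front. Origin on the table between the cheeks. x points away from the tear bar, y from near to far cheek, z up. Spindle line: along y at x 0, z 59 mm. It breaks if the spindle presses it with over 35 N (the robot itself: 15 N).
- near_hole (a point): Centre of the round hole, 16.5 mm across (edges chamfered 1 mm), in the near cheek, on the cheek's outer face: dispenser frame x 0, y -48, z 59 mm. This cheek, on the robot's right, is 10 mm thick, 84 mm wide at the foot, 56 mm at the top. Axes as the dispenser's: the spindle goes in along +y.
- far_centre (a point): Fixed point on the spindle line (dispenser frame x 0, y 38, z 59 mm; axes the same), 2 mm before the inner face of the tracking slide: a black plate 74 x 41 x 8 mm, y 40 to 48, with the bearing hole, 16 mm across, in its middle. The far cheek behind it, 100 mm wide, y 48 to 56, has a slot 48 (x) by 21 mm (z).
- slide_rail (a point): Fixed point in the middle of the slide's upper rail (dispenser frame x 0, y 44, z 81 mm). The slide moves only along x, stops 13 mm either way; it was left unmeasured within 12 mm in front of or behind the spindle line. It stays put unless pushed sideways with over 4 N. A nose within some 2 mm of the bearing's centre enters and carries the slide along; otherwise it butts on the plate.
- spindle: Loose spindle on the table, 90 g: steel shaft 14 mm across, 112 mm long along +y, the last 1.5 mm of the nose tapering to 12 mm; behind it a flat black grip 34 mm wide (x), 46 long (y 0 to -46), 14 thick (z), to be held by its sides. Origin on the underside below the shoulder, where grip and shaft meet; shaft axis 7 mm above. Fully home, the nose is at y 64 mm in the dispenser's frame.
- spindle_nose (a point): Tip of the spindle's nose, on the shaft's axis (spindle frame y 112, z 7 mm). Axes as the spindle's.
- spindle_shoulder (a point): Centre of the shoulder of the grip, on the shaft's axis (spindle frame y 0, z 7 mm). Axes as the spindle's.
- paper_roll: White paper roll, 84 mm across, 60 mm wide, 0.25 kg, resting loose on two rollers between the cheeks, its core on the spindle line. Origin at the middle of its core; y along the core. The bore is 38 mm across.
- glue_stick: Glue stick standing on the desk, 28 mm across, 92 mm high, a bystander. Origin under its centre.
- stapler: Grey desk stapler, 36 x 150 x 50 mm, a bystander. Origin under its centre.
- tape_masking: Roll of masking tape lying flat, 96 mm across, 25 mm high, a bystander. Origin under its centre.
Mind the look-alikes: they are no part of the job. Of the things shaped like the dispenser, the grey one is meant. There is more than one size of the spindle; the job needs the largest.

How it is judged:
By the outcome, as a careful person would: the job done as asked, in the order asked, and still so for the second after the job is handed in, with the robot touching nothing.
It also fails if it takes over 56 s, if anything falls off the work surface, if the arm or the gripper's body presses on something with over 40 N, if the wrist force passes 120 N, or if a joint passes its speed limit or range.

## Working session

There is one attempt and no reset: what is moved stays moved. The work goes in short steps, Python scripts to look and compute and a tool call to move; the robot and the scene stay as the last step left them, time stands still between calls to the robot, and variables do not carry over. Pictures are saved under pics/ and viewed, at most 10 in all, crops included, and the job is handed in when it is done.

Besides the shell and the picture viewer there is one more tool, called after "Call:" as name(argument=value, ...) on one line, values as JSON. play_rows: Moves the arm, as the interface text tells. Its arguments: {"type":"object","properties":{"commands":{"type":"array","items":{"type":"number"}},"grip_force":{"type":"number"}},"required":["commands"]}

```bash
mkdir -p pics; ls; cat > h.py <<'E'
import numpy as np, cv2
from bench import robot
def cap(n,f=None):
    c=robot.capture(n)
    if f: cv2.imwrite('pics/'+f,c['color'][:,:,::-1])
    return c
def ray(c,uv):
    R=cv2.Rodrigues(np.array(c['rvec'],float))[0];t=np.array(c['tvec'],float).ravel()
    d=R.T@np.linalg.inv(c['K'])@np.array([uv[0],uv[1],1.]);return -R.T@t,d
def onz(c,uv,z):
    o,d=ray(c,uv);return o+d*(z-o[2])/d[2]
def proj(c,P):
    return cv2.projectPoints(np.array(P,float).reshape(-1,1,3),np.array(c['rvec'],float),np.array(c['tvec'],float),np.array(c['K'],float),None)[0].reshape(-1,2)
E
python3 - <<'E'
from h import *
for n in ['scene','side','wrist']:
    c=cap(n,n+'0.png');o,d=ray(c,(256,192));print(n,o.round(),(d/np.linalg.norm(d)).round(2),c['K'][0][0])
print(robot.state())
a=[cv2.imread(f'pics/{n}0.png') for n in('scene','side')]
E
```

```text
pics
scene [  -8. -812.  719.] [ 0.51  0.63 -0.59] 370.2664177722986
side [  498. -1090.   875.] [ 0.07  0.78 -0.62] 402.46424690139486
wrist [ 57. 575. 373.] [ 0.28 -0.06 -0.96] 274.9923342318331
{'clock': 0.15, 'joints': array([ 1.21496260e+00,  1.50867823e-01,  1.43785273e+00,  5.75630019e-05,
        1.55379132e+00, -1.34003519e-01]), 'qvel': array([-0.0011014 , -0.00072439, -0.00324993,  0.00118199, -0.00059065,
       -0.00024611]), 'effort': array([ 5.12231767e-03, -7.13379693e+01, -5.71050525e+01,  1.44782534e-04,
        6.91899040e-03, -1.37552120e-04]), 'tool_pos': array([126.454992  , 560.75397472, 247.83152737]), 'ee_rot': array([-1.39362843e-04,  1.10688315e-01,  9.93855062e-01, -4.38914077e-04]), 'wrist_force': array([-0.08316617,  0.52443307,  0.18291078]), 'torque': array([ 0.00205824, -0.08225569, -0.0342634 ]), 'grasp_force': 0.0, 'grip_width': 85.07278331907138}
```

View pics/scene0.png

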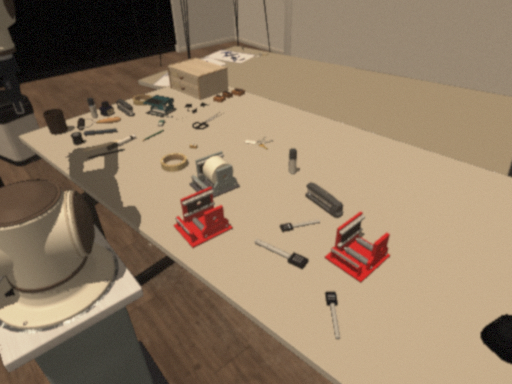

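View pics/side0.png

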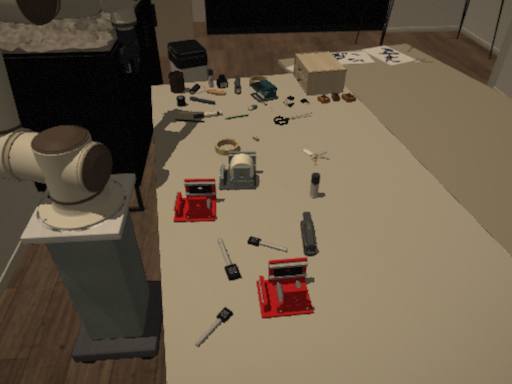

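The scene picture shows the grey dispenser at (215,175) and three spindles near (280,255), (300,225) and (333,312). The side picture shows the same dispenser at (238,172) and the spindles at (229,258), (267,244) and (215,325).

```bash
python3 - <<'E'
from h import *
S=robot.capture('scene');D=robot.capture('side')
for nm,a,b in [('A',(256,243),(306,264)),('B',(320,222),(281,227)),('C',(337,336),(330,292))]:
    p,q=onz(S,a,7),onz(S,b,7);print('scene',nm,p.round(),q.round(),np.linalg.norm(p-q).round())
for nm,a,b in [('A',(220,240),(234,277)),('B',(287,249),(248,240)),('C',(198,343),(230,311))]:
    p,q=onz(D,a,7),onz(D,b,7);print('side',nm,p.round(),q.round(),np.linalg.norm(p-q).round())
print(onz(S,(215,188),0).round(),onz(D,(238,184),0).round())
def crop(c,x,y,w,h,W,H): return cv2.resize(c['color'][y:y+h,x:x+w,::-1],(W,H),interpolation=cv2.INTER_CUBIC)
t=np.hstack([crop(S,180,140,70,60,400,300*400//350)[:300],crop(D,205,140,70,60,400,342)[:300]])
b=np.hstack([crop(S,245,225,80,60,400,300),crop(D,200,225,80,60,400,300)])
cv2.imwrite('pics/c1.png',np.vstack([t,b]))
E
```

```text
scene A [ 454. -232.    7.] [ 502. -376.    7.] 152.0
scene B [ 651. -289.    7.] [ 551. -229.    7.] 117.0
scene C [ 404. -562.    7.] [ 480. -476.    7.] 115.0
side A [ 463. -227.    7.] [ 499. -372.    7.] 149.0
side B [ 658. -280.    7.] [ 547. -234.    7.] 121.0
side C [ 407. -561.    7.] [ 485. -479.    7.] 113.0
[524.  66.   0.] [530.  55.   0.]
```

View pics/c1.png

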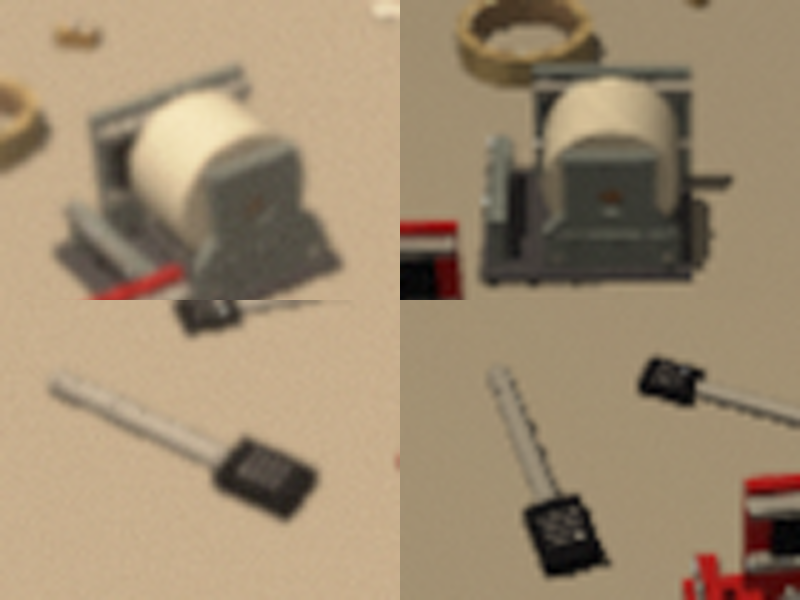

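The crops show spindle A, about 155 mm long, as the largest. The near hole is at about scene (225,176) and side (242,175). Next I move over the dispenser for a wrist look, then on to the spindle.

Call:
play_rows(commands=[374, -540, 90, 0, 0, -62, 85, 374, -540, 90, 0, 0, -62, 85, 374, -540, 90, 0, 0, -62, 85, 374, -540, 90, 0, 0, -62, 85, 374, -540, 90, 0, 0, -62, 85, 374, -540, 90, 0, 0, -62, 85, 374, -540, 90, 0, 0, -62, 85, 374, -540, 90, 0, 0, -62, 85, 374, -540, 90, 0, 0, -62, 85, 374, -540, 90, 0, 0, -62, 85])

```text
clock: 1.25
tool_pos: [409.2, 151.7, 316.6]
ee_rot: [0.0, 0.607, 0.795, 0.0]
wrist_force: [0.8, 0.2, -0.1]
grip_width: 85.0
grasp_force: 0.0
```

```bash
python3 - <<'E'
from h import *
c=cap('wrist','w1.png');s=robot.state();print(s['clock'],s['tool_pos'],s['ee_rot'])
import pickle;pickle.dump(c,open('w1.pkl','wb'))
print(onz(c,(256,192),59), proj(c,[[527,60,59]]))
cv2.imwrite('pics/w1.png',cv2.resize(c['color'][:,:,::-1],(800,600)))
E
```

```text
1.3 [412.71640854 146.4963332  317.08902569] [ 1.39355138e-03  6.08509102e-01  7.93545587e-01 -3.63266802e-04]
[421.59808933 109.9726979   59.        ] [[313.82509056 239.62319779]]
```

View pics/w1.png

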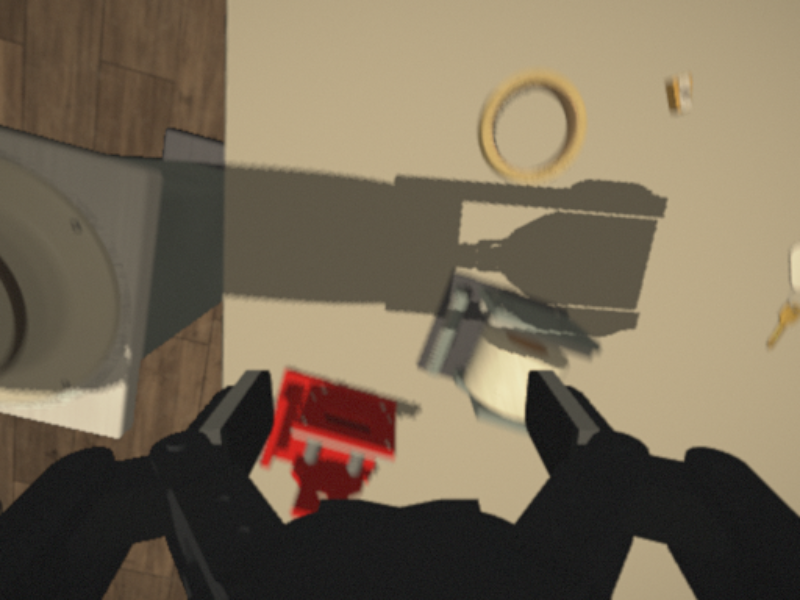

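The picture is from mid-motion: the dispenser is at (510,360) in the enlarged view, partly hidden by the finger, with its far cheek top running from (455,275) to (600,350). I move a bit further to get a clear view.

Call:
play_rows(commands=[100, -190, 30, 0, 0, 0, 85, 100, -190, 30, 0, 0, 0, 85, 100, -190, 30, 0, 0, 0, 85, 100, -190, 30, 0, 0, 0, 85, 100, -190, 30, 0, 0, 0, 85, 100, -190, 30, 0, 0, 0, 85, 100, -190, 30, 0, 0, 0, 85])

```text
clock: 2.0
tool_pos: [508.3, -35.8, 345.9]
ee_rot: [-0.0, 0.607, 0.795, -0.0]
wrist_force: [0.3, -0.6, 0.2]
grip_width: 84.7
grasp_force: 0.0
```

```bash
python3 - <<'E'
from h import *
c=cap('wrist');s=robot.state();print(s['clock'],s['tool_pos'],s['ee_rot'])
import pickle;pickle.dump(c,open('w1.pkl','wb'))
print(proj(c,[[527,60,59],[527,60,0]]))
cv2.imwrite('pics/w2.png',cv2.resize(c['color'][:,:,::-1],(800,600)))
E
```

```text
2.05 [508.13950129 -35.37561632 346.07045077] [-2.05019225e-04  6.06491492e-01  7.95089948e-01  4.99999899e-05]
[[286.03818292  97.74649195]
 [282.15415327  99.36876695]]
```

View pics/w2.png

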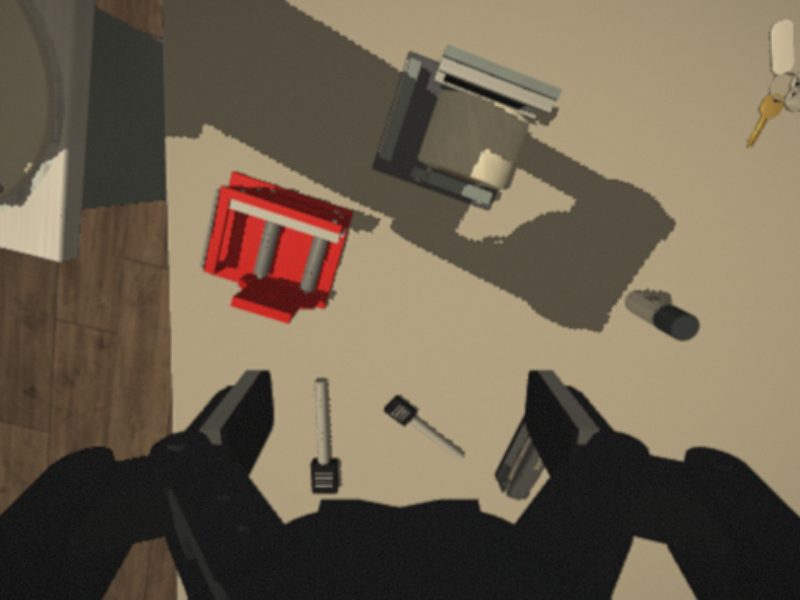

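This shows the grey dispenser at (470,130), the largest spindle at (322,435) and the glue stick at (665,315). I zoom in on the dispenser to pick its corners.

```bash
python3 - <<'E'
from h import *
import pickle;c=pickle.load(open('w1.pkl','rb'))
im=c['color'][20:140,230:370,::-1]
im=np.clip(cv2.resize(im,(700,600),interpolation=cv2.INTER_CUBIC).astype(float)*1.7,0,255)
cv2.imwrite('pics/w3.png',im)
E
```

```text
[ WARN:0@0.552] global loadsave.cpp:1063 imwrite_ Unsupported depth image for selected encoder is fallbacked to CV_8U.
```

View pics/w3.png

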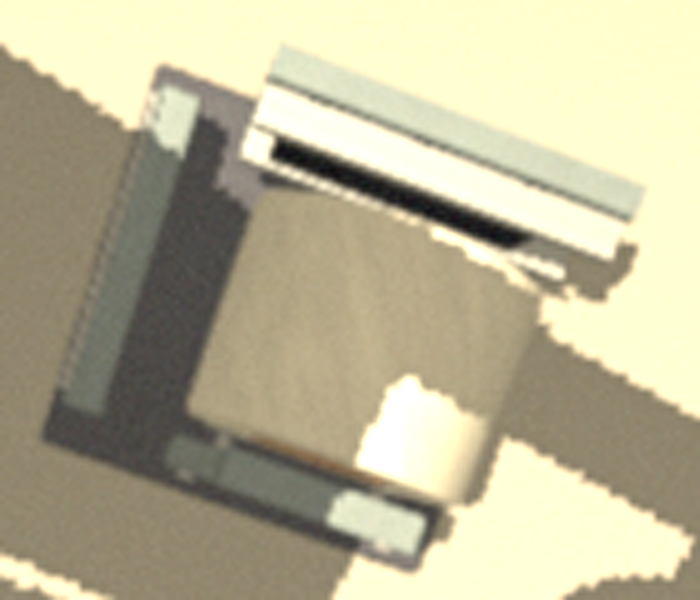

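The zoom shows the far cheek top corners at (285,45), (647,187), (268,80) and (630,220). The near cheek top is at (225,437), (217,478), (418,557) and (430,515), and the base front corners are at (160,65) and (42,438).

```bash
python3 - <<'E'
from h import *
import pickle;from scipy.optimize import least_squares
c=pickle.load(open('w1.pkl','rb'))
g=lambda u,v:(230+u/5-.4,20+v/5-.4)
L=[(285,45,-50,56,90),(647,187,50,56,90),(268,80,-50,48,90),(630,220,50,48,90),(225,437,-28,-38,90),(217,478,-28,-48,90),(418,557,28,-48,90),(430,515,28,-38,90)]
W=np.array([onz(c,g(l[0],l[1]),l[4])[:2] for l in L]);M=np.array([l[2:4] for l in L],float)
def T(p,M): a=p[2];R=np.array([[np.cos(a),-np.sin(a)],[np.sin(a),np.cos(a)]]);return M@R.T+p[:2]
r=least_squares(lambda p:(T(p,M)-W).ravel(),[527,60,0],loss='soft_l1')
print('disp',r.x[:2].round(1),np.degrees(r.x[2]).round(2));print((T(r.x,M)-W).round(1).tolist())
hole=T(r.x,np.array([[0,-48.]]))[0];print('hole',hole.round(1))
for n,uv in(('scene',(225,176)),('side',(242.1,174.6))):
    k=robot.capture(n);print(n,'proj hole',proj(k,[[*hole,59]]),uv,onz(k,uv,59).round(1))
for u in [(160,65),(42,438)]: print('base',onz(c,g(*u),8).round(1))
print(T(r.x,np.array([[-66.,58],[-66,-58]])).round(1))
# spindle from w1
f=lambda u,v:(u*.64-.3,v*.64-.3)
print('nose',onz(c,f(321,378),7),'grip end L,R',onz(c,f(312,491),14),onz(c,f(340,490),14),'shoulder',onz(c,f(311,460),14),onz(c,f(338,459),14))
E
```

```text
disp [545.6  76.7] -3.95
[[-1.6, 0.8], [0.6, 0.3], [-0.3, 1.3], [1.5, 0.7], [2.1, -2.1], [0.5, -1.4], [-2.0, 0.2], [-0.9, -1.2]]
hole [542.3  28.8]
scene proj hole [[224.86042119 175.9474716 ]] (225, 176) [542.5  28.3  59. ]
side proj hole [[241.44062073 174.76501938]] (242.1, 174.6) [544.6  29.6  59. ]
base [469.  142.5   8. ]
base [461.3  29.3   8. ]
[[483.8 139.1]
 [475.8  23.4]]
nose [ 461.20160405 -218.32132335    7.        ] grip end L,R [ 484.53973517 -372.75914433   14.        ] [ 518.62835758 -361.8422925    14.        ] shoulder [ 473.69511621 -327.77167933   14.        ] [ 505.78489095 -317.47890651   14.        ]
```

Call:
play_rows(commands=[-12, -311, -226, 0, 0, 0, 85, -12, -311, -226, 0, 0, 0, 85, -12, -311, -226, 0, 0, 0, 85, -12, -311, -226, 0, 0, 0, 85, -12, -311, -226, 0, 0, 0, 85, -12, -311, -226, 0, 0, 0, 85, -12, -311, -226, 0, 0, 0, 85, -12, -311, -226, 0, 0, 0, 85, -12, -311, -226, 0, 0, 0, 85, -12, -311, -226, 0, 0, 0, 85])

```text
clock: 3.15
tool_pos: [496.6, -346.6, 119.9]
ee_rot: [-0.0, 0.607, 0.795, 0.0]
wrist_force: [0.4, 0.7, 1.1]
grip_width: 85.1
grasp_force: 0.0
```

```bash
python3 - <<'E'
from h import *
c=cap('wrist');s=robot.state();print(s['clock'],s['tool_pos'],s['ee_rot'])
import pickle;pickle.dump(c,open('w4.pkl','wb'))
print(proj(c,[[496,-346,14],[461,-218,7]]))
cv2.imwrite('pics/w4.png',cv2.resize(c['color'][:,:,::-1],(800,600)))
E
```

```text
3.2 [ 497.00102824 -346.31999744  120.7402283 ] [1.80054517e-04 6.06373315e-01 7.95180083e-01 7.63328956e-05]
[[255.09004631 192.96392691]
 [255.11125668  24.36695442]]
```

View pics/w4.png

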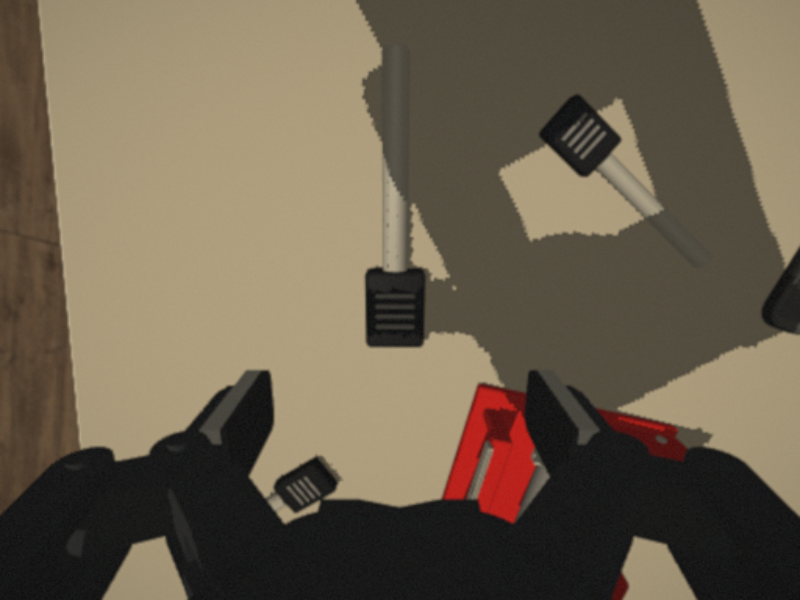

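The picture shows the spindle grip with corners (366,270), (424,270), (367,346) and (424,346), and the nose at (397,46). The red dispenser's base corner is at (480,385).

```bash
python3 - <<'E'
from h import *
import pickle
c=pickle.load(open('w4.pkl','rb'))
f=lambda u,v:(u*.64-.3,v*.64-.3)
a=np.radians(15.2);ex=np.array([np.cos(a),np.sin(a)]);ey=np.array([-np.sin(a),np.cos(a)]);t=np.array([497,-346.3])
for n,u,z in [('nose',(397,46),7),('s',(366,270),12),('s',(424,270),12),('e',(367,346),12),('e',(424,346),12),('red',(480,385),4),('red',(445,500),4),('red wall',(527,395),40)]:
    p=onz(c,f(*u),z)[:2];print(n,p.round(1),'in tool ex,ey',((p-t)@ex).round(1),((p-t)@ey).round(1))
m=(np.max(c['color'],2)<60).astype(np.uint8);n,l,st,ce=cv2.connectedComponentsWithStats(m)
i=l[int(308*.64),int(395*.64)];print(i,st[i])
if i:
    p=np.argwhere(l==i)[:,::-1];r=cv2.minAreaRect(p.astype(np.float32));print(r,onz(c,r[0],12))
E
```

```text
nose [ 460.9 -221.4] in tool ex,ey -2.1 130.0
s [ 473.6 -333.6] in tool ex,ey -19.2 18.4
s [ 504.6 -325.1] in tool ex,ey 12.9 18.5
e [ 485.2 -377.4] in tool ex,ey -19.5 -26.9
e [ 517.3 -368.6] in tool ex,ey 13.7 -26.8
red [ 559.4 -387.5] in tool ex,ey 49.4 -56.1
red [ 563.7 -475.7] in tool ex,ey 30.5 -142.3
red wall [ 573.2 -370.3] in tool ex,ey 67.2 -43.1
3 [ 234  171   38   51 1715]
((252.49996948242188, 195.99998474121094), (49.99999237060547, 36.99999237060547), 90.0) [ 494.6820375  -349.89894892   12.        ]
```

Call:
play_rows(commands=[-1, -5, -60, 0, 0, 0, 85, -1, -5, -90, 0, 0, 0, 60, -1, -5, -106, 0, 0, 0, 45, -1, -5, -106, 0, 0, 0, 45, -1, -5, -106, 0, 0, 0, 45, -1, -5, -106, 0, 0, 0, 45], grip_force=40)

```text
clock: 3.8
tool_pos: [496.4, -352.1, 15.7]
ee_rot: [0.001, 0.606, 0.795, -0.0]
wrist_force: [1.1, -0.1, -0.4]
grip_width: 44.7
grasp_force: 0.0
```

```bash
python3 - <<'E'
from h import *
s=robot.state();print(s['clock'],s['tool_pos'],s['wrist_force'],s['grip_width'],robot.tip_extent)
c=cap('side');cv2.imwrite('pics/s2.png',cv2.resize(c['color'][215:305,180:300,::-1],(800,600),interpolation=cv2.INTER_CUBIC))
E
```

```text
3.8 [ 496.40780061 -352.1159443    15.70750822] [ 1.10547668 -0.08922605 -0.36333153] 44.73756849897972 17.0
```

View pics/s2.png

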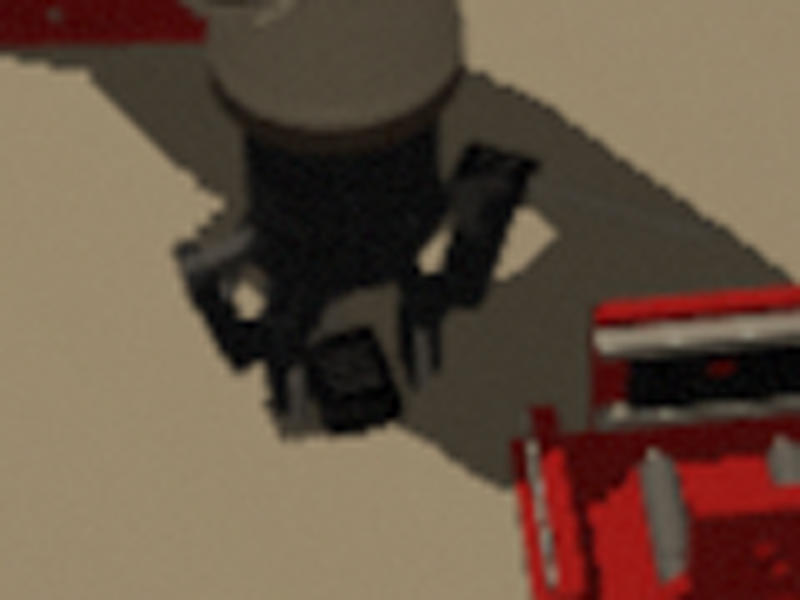

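The picture shows the fingers straddling the grip at (355,385), clear of the red dispenser. Next I close and lift.

Call:
play_rows(commands=[0, 0, -2, 0, 0, 0, 42, 0, 0, -2, 0, 0, 0, 30, 0, 0, -2, 0, 0, 0, 30, 0, 0, -2, 0, 0, 0, 30, 0, 0, -2, 0, 0, 0, 30, 0, 0, -2, 0, 0, 0, 30], grip_force=60)

```text
clock: 4.45
tool_pos: [497.4, -353.5, 16.3]
ee_rot: [0.003, 0.607, 0.795, -0.0]
wrist_force: [-3.1, 7.2, 40.8]
grip_width: 32.9
grasp_force: 74.4
```

```bash
python3 - <<'E'
from h import *
s=robot.state();print(s['clock'],s['tool_pos'],s['wrist_force'],s['torque'],s['grip_width'],s['grasp_force'],s['ee_rot'])
E
```

```text
4.45 [ 497.41082341 -353.45386411   16.29941001] [-3.14847193  7.18632722 40.80360371] [ 1.07237832  0.84304447 -0.30421566] 32.870870413766184 74.41150409867987 [ 2.99947026e-03  6.06719433e-01  7.94910383e-01 -1.25574268e-04]
```

The fingertips touched the table, so I lift at once.

Call:
play_rows(commands=[0, 0, 20, 0, 0, 0, 30, 0, 0, 60, 0, 0, 0, 30, 0, 0, 105, 0, 0, 0, 30, 0, 0, 105, 0, 0, 0, 30, 0, 0, 105, 0, 0, 0, 30], grip_force=60)

```text
clock: 4.95
tool_pos: [495.9, -352.5, 118.4]
ee_rot: [0.001, 0.607, 0.795, -0.0]
wrist_force: [0.2, 0.2, -1.5]
grip_width: 32.2
grasp_force: 61.2
```

```bash
python3 - <<'E'
from h import *
c=cap('wrist');s=robot.state();print(s['clock'],s['tool_pos'],s['ee_rot'],s['wrist_force'],s['torque'],s['grip_width'],s['grasp_force'])
import pickle;pickle.dump(c,open('w5.pkl','wb'))
cv2.imwrite('pics/w5.png',cv2.resize(c['color'][:,:,::-1],(800,600)))
E
```

```text
5.0 [ 495.46405828 -352.11368341  116.98877203] [-9.86199964e-06  6.06687624e-01  7.94940327e-01 -5.11181091e-05] [ 0.28332953 -0.35087971 -0.90647791] [-0.01602904 -0.04806448  0.03771605] 32.639850180117215 61.20291709899902
```

View pics/w5.png

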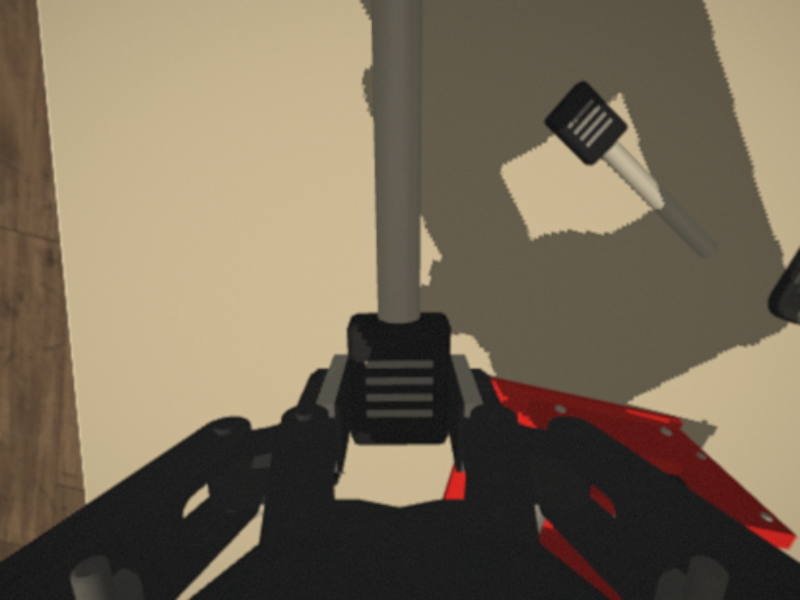

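The picture shows the spindle held square: the shaft is centred at (399.5,321) at the shoulder and (397.5,2) at the image top, and the shoulder edge is at v=316. I work out where it sits in the tool.

```bash
cat >> h.py <<'E'
from scipy.spatial.transform import Rotation as Ro
def rot(s): w,x,y,z=s['ee_rot'];return Ro.from_quat([x,y,z,w])
E
python3 - <<'E'
from h import *
import pickle
c=pickle.load(open('w5.pkl','rb'));s=robot.state();z=s['tool_pos'][2]-9.3
f=lambda u,v:(u*.64-.2,v*.64-.2);R=rot(s)
print(s['clock'],s['tool_pos'],R.as_matrix().round(3).tolist())
P=[]
for u,zz in [((399.5,321),z),((398.3,150),z),((397.5,2),z),((348,316),z+7),((450,316),z+7),((352,442),z+7),((446,442),z+7)]:
    p=onz(c,f(*u),zz);q=R.inv().apply(p-s['tool_pos']);P.append(q);print(u,p.round(1),'tool',q.round(1))
d=P[2]-P[0];print(np.degrees(np.arctan2(d[1],d[0])))
# edge based yaw check: left & right edges per row
E
```

```text
5.0 [ 495.46405828 -352.11368341  116.98877203] [[-0.264, 0.965, -0.0], [0.965, 0.264, -0.0], [-0.0, -0.0, -1.0]]
(399.5, 321) [ 489.8 -330.7  107.7] tool [22.1  0.2  9.3]
(398.3, 150) [ 475.2 -278.7  107.7] tool [76.2 -0.2  9.3]
(397.5, 2) [ 464.9 -241.9  107.7] tool [114.4  -0.4   9.3]
(348, 316) [ 473.  -331.   114.7] tool [ 26.3 -16.1   2.3]
(450, 316) [ 504.1 -322.5  114.7] tool [26.3 16.1  2.3]
(352, 442) [ 485.  -375.4  114.7] tool [-19.7 -16.2   2.3]
(446, 442) [ 516.4 -366.8  114.7] tool [-19.7  16.3   2.3]
-0.362596372517116
```

Call:
play_rows(commands=[0, 10, 30, 0, 0, -5, 30, 35, 219, 30, 0, 0, -19.6, 30, 35, 219, 30, 0, 0, -19.6, 30, 35, 219, 30, 0, 0, -19.6, 30, 35, 219, 30, 0, 0, -19.6, 30, 35, 219, 30, 0, 0, -19.6, 30, 35, 219, 30, 0, 0, -19.6, 30, 35, 219, 30, 0, 0, -19.6, 30])

```text
clock: 5.8
tool_pos: [530.3, -133.7, 146.3]
ee_rot: [-0.001, 0.733, 0.68, -0.0]
wrist_force: [-0.2, -0.5, -1.3]
grip_width: 32.7
grasp_force: 61.2
```

```bash
python3 - <<'E'
from h import *
import pickle
c=pickle.load(open('w1.pkl','rb'));f=lambda u,v:(u*.64-.2,v*.64-.2)
for u in [(350,215),(325,305),(340,240)]: print('red',onz(c,f(*u),10).round())
s=robot.state();print(s['clock'],s['tool_pos'],s['ee_rot'],s['wrist_force']);R=rot(s)
n=s['tool_pos']+R.apply([137.5,-.4,9.3]);print('nose',n.round(1),'axis',R.apply([1,-.0063,0]).round(4))
P=[]
for k in('scene','side'):
    c=cap(k);print(k,proj(c,[n,[542.3,28.8,59]]));P.append(cv2.resize(c['color'][130:230,190:290,::-1],(400,400),interpolation=cv2.INTER_CUBIC))
cv2.imwrite('pics/p1.png',np.hstack(P))
E
```

```text
red [451. -23.  10.]
red [ 447. -127.   10.]
red [446. -52.  10.]
5.8 [ 530.27471702 -133.7194426   146.31339294] [-5.38229793e-04  7.33014505e-01  6.80212632e-01 -4.69804797e-04] [-0.17768013 -0.52138168 -1.31782788]
nose [540.1   3.4 137. ] axis [6.830e-02 9.977e-01 1.000e-04]
scene [[227.36518445 158.39123341]
 [224.85604935 175.94965997]]
side [[240.69998004 160.06199389]
 [241.43538366 174.76544451]]
```

View pics/p1.png

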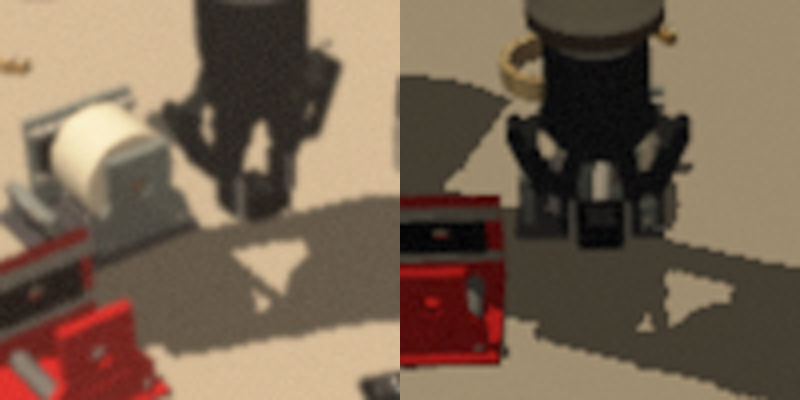

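The picture shows the gripper holding the spindle beside the dispenser, clear of the red one, with the hole at crop (137,185). I descend to the spindle line; from here on I work from numbers and feel.

Call:
play_rows(commands=[0, 0, -40, 0, 0, 0, 30, 0, 0, -78, 0, 0, 0, 30, 0, 0, -78, 0, 0, 0, 30, 0, 0, -78, 0, 0, 0, 30, 0, 0, -78, 0, 0, 0, 30])

```text
clock: 6.4
tool_pos: [531.4, -134.2, 71.2]
ee_rot: [0.001, 0.733, 0.68, 0.0]
wrist_force: [-0.3, -0.5, -0.0]
grip_width: 32.5
grasp_force: 61.0
```

```bash
cat > st.py <<'E'
from h import *
u=np.array([.0689,.9976,0]);x=np.array([.9976,-.0689,0]);H=np.array([542.3,28.8,59])
s=robot.state();R=rot(s);n=s['tool_pos']+R.apply([137.5,-.4,9.3]);a=R.apply([1,-.0063,0])
d=n-H;print('t',s['clock'],'tcp',s['tool_pos'].round(2),'nose-hole: x %.2f in %.2f z %.2f'%(d@x,d@u,d[2]),'yaw err deg %.2f pitch %.2f'%(np.degrees(a@x),np.degrees(a[2])))
F=s['wrist_force'];print('F x %.1f y %.1f z %.1f'%(F@x,F@u,F[2]),'T',s['torque'].round(2),'grip',round(s['grip_width'],1))
E
python3 st.py
python3 - <<'E'
from h import *
# wrist view: intensity profile over shaft/near-cheek region; measure shaft yaw by edges
c=robot.capture('wrist');g=cv2.cvtColor(c['color'],cv2.COLOR_RGB2GRAY).astype(float)
s=robot.state();R=rot(s);P=s['tool_pos']
print(proj(c,[P+R.apply(q) for q in [[24,0,9.3],[80,0,9.3],[137,0,9.3]]]).round(1))
for v in range(0,200,20): print(v,[int(a) for a in g[v:v+3,226:286:3].mean(0)])
E
```

```text
t 6.4 tcp [ 531.41 -134.24   71.15] nose-hole: x 0.94 in -25.91 z 2.74 yaw err deg 0.03 pitch -0.05
F x -0.3 y -0.5 z -0.0 T [-0.06  0.02  0.03] grip 32.5
[[255.  203.4]
 [254.9  87.6]
 [254.9 -64.3]]
0 [106, 107, 106, 106, 95, 98, 100, 105, 110, 111, 110, 106, 102, 100, 95, 107, 105, 107, 106, 106]
20 [106, 107, 108, 108, 96, 100, 102, 106, 111, 112, 113, 109, 103, 101, 96, 108, 108, 107, 107, 108]
40 [108, 109, 109, 109, 99, 101, 104, 107, 111, 114, 114, 110, 103, 103, 97, 109, 108, 110, 110, 109]
60 [109, 109, 110, 110, 105, 102, 105, 109, 114, 114, 114, 110, 106, 103, 97, 109, 110, 111, 110, 111]
80 [110, 111, 111, 111, 108, 102, 105, 109, 112, 115, 114, 111, 105, 103, 98, 113, 111, 111, 110, 112]
100 [112, 111, 111, 111, 111, 103, 106, 109, 114, 114, 114, 111, 106, 104, 97, 112, 111, 112, 111, 112]
120 [112, 112, 112, 112, 111, 102, 106, 110, 114, 114, 114, 110, 105, 104, 99, 111, 112, 112, 113, 111]
140 [113, 111, 112, 113, 113, 102, 106, 109, 114, 113, 112, 111, 105, 104, 100, 113, 112, 112, 112, 113]
160 [111, 113, 112, 113, 113, 103, 106, 109, 111, 115, 112, 112, 105, 104, 100, 112, 113, 113, 112, 114]
180 [114, 112, 113, 114, 113, 104, 106, 110, 111, 112, 113, 110, 105, 142, 105, 113, 112, 112, 113, 113]
```

```bash
python3 st.py; python3 - <<'E'
from h import *
c=robot.capture('wrist');g=cv2.GaussianBlur(c['color'],(1,5),0).astype(float).sum(2)
g=cv2.resize(g,None,fx=8,fy=1,interpolation=cv2.INTER_CUBIC)
s=robot.state();R=rot(s);P=s['tool_pos']
xs=np.linspace(24,137,200);pc=proj(c,[P+R.apply([q,0,9.3]) for q in xs]);pl=proj(c,[P+R.apply([q,-7,9.3]) for q in xs]);pr=proj(c,[P+R.apply([q,7,9.3]) for q in xs])
for v in (3,30,60,90,120,150):
    d=np.diff(g[v-2:v+3].mean(0));d=np.convolve(d,np.ones(8),'same')
    l=225*8+np.argmin(d[225*8:250*8]);r=260*8+np.argmax(d[260*8:285*8])
    i=lambda a:np.interp(v,pc[::-1,1],a[::-1]);print(v,'toolx %.0f'%i(xs),'meas',l/8,r/8,'exp %.1f %.1f'%(i(pl[:,0]),i(pr[:,0])))
E
```

```text
t 6.45 tcp [ 531.48 -134.09   71.21] nose-hole: x 0.98 in -25.76 z 2.79 yaw err deg 0.02 pitch -0.05
F x -0.1 y 0.2 z -0.6 T [-0.05  0.02 -0.1 ] grip 32.3
3 toolx 114 meas 237.25 270.25 exp 238.0 271.0
30 toolx 104 meas 237.75 270.375 exp 238.4 270.6
60 toolx 92 meas 238.75 270.0 exp 238.9 270.2
90 toolx 79 meas 239.0 269.875 exp 239.4 269.8
120 toolx 66 meas 239.75 269.625 exp 239.8 269.4
150 toolx 51 meas 240.625 269.375 exp 240.3 269.0
```

Call:
play_rows(commands=[-0.9, 4, -2.8, 0, 0, 0, 30, -0.1, 12, -2.8, 0, 0, 0, 30, 0.4, 20, -2.8, 0, 0, 0, 30, 0.4, 20, -2.8, 0, 0, 0, 30, 0.4, 20, -2.8, 0, 0, 0, 30])

```text
clock: 7.0
tool_pos: [531.0, -113.0, 66.5]
ee_rot: [0.0, 0.733, 0.68, -0.0]
wrist_force: [-0.1, -0.3, -0.6]
grip_width: 32.1
grasp_force: 61.1
```

```bash
python3 st.py
```

```text
t 7.0 tcp [ 531.04 -112.97   66.45] nose-hole: x -1.11 in -4.71 z -1.86 yaw err deg -0.05 pitch -0.00
F x -0.1 y -0.3 z -0.6 T [-0.08 -0.02 -0.01] grip 32.1
```

Call:
play_rows(commands=[0, 0, 0, 0, 0, 0, 30, 0, 0, 0, 0, 0, 0, 30])

```text
clock: 7.2
tool_pos: [530.9, -113.5, 66.3]
ee_rot: [-0.0, 0.733, 0.68, -0.0]
wrist_force: [0.1, 0.9, -0.9]
grip_width: 32.3
grasp_force: 61.1
```

```bash
python3 st.py; for i in 1 2 3; do python3 -c "
from bench import robot;robot.capture('side')"; python3 st.py|head -1; done
```

```text
t 7.2 tcp [ 530.93 -113.49   66.32] nose-hole: x -1.07 in -5.23 z -1.98 yaw err deg 0.00 pitch 0.00
F x 0.1 y 0.9 z -0.9 T [-0.04  0.01 -0.01] grip 32.3
t 7.25 tcp [ 530.96 -113.53   66.33] nose-hole: x -1.02 in -5.27 z -1.98 yaw err deg 0.01 pitch -0.00
t 7.3 tcp [ 530.94 -113.53   66.32] nose-hole: x -1.04 in -5.28 z -1.98 yaw err deg 0.01 pitch -0.00
t 7.35 tcp [ 530.9  -113.54   66.3 ] nose-hole: x -1.08 in -5.29 z -2.00 yaw err deg 0.01 pitch -0.00
```

Call:
play_rows(commands=[1, 0, 2, 0, 0, 0, 30, 1, 0, 2, 0, 0, 0, 30, 1, 0, 2, 0, 0, 0, 30])

```text
clock: 7.65
tool_pos: [532.0, -113.4, 68.4]
ee_rot: [0.0, 0.733, 0.68, 0.0]
wrist_force: [-0.4, -0.1, -1.1]
grip_width: 32.4
grasp_force: 61.1
```

```bash
python3 st.py
```

```text
t 7.65 tcp [ 532.03 -113.39   68.43] nose-hole: x 0.00 in -5.06 z 0.13 yaw err deg -0.01 pitch -0.00
F x -0.4 y -0.1 z -1.1 T [ 0.   -0.   -0.01] grip 32.4
```

Call:
play_rows(commands=[0.1, 2, 0, 0, 0, 0, 30, 0.3, 4, 0, 0, 0, 0, 30, 0.4, 5.5, 0, 0, 0, 0, 30, 0.4, 5.5, 0, 0, 0, 0, 30])

```text
clock: 8.05
tool_pos: [532.3, -107.6, 68.3]
ee_rot: [-0.0, 0.733, 0.68, -0.0]
wrist_force: [-0.4, 0.1, -1.7]
grip_width: 32.6
grasp_force: 61.1
```

```bash
python3 st.py
```

```text
t 8.05 tcp [ 532.35 -107.58   68.32] nose-hole: x -0.12 in 0.76 z 0.03 yaw err deg -0.02 pitch 0.00
F x -0.4 y 0.1 z -1.7 T [-0.04  0.04  0.05] grip 32.6
```

Call:
play_rows(commands=[0.1, 1, 0, 0, 0, 0, 30, 0.1, 1, 0, 0, 0, 0, 30])

```text
clock: 8.25
tool_pos: [532.4, -106.7, 68.3]
ee_rot: [-0.0, 0.733, 0.68, -0.0]
wrist_force: [-0.5, -0.2, -1.2]
grip_width: 33.0
grasp_force: 61.1
```

Call:
play_rows(commands=[0.1, 1, 0, 0, 0, 0, 30, 0.1, 1, 0, 0, 0, 0, 30])

```text
clock: 8.45
tool_pos: [532.5, -105.8, 68.3]
ee_rot: [-0.0, 0.733, 0.68, -0.0]
wrist_force: [-0.5, 0.5, -0.5]
grip_width: 32.5
grasp_force: 61.1
```

Call:
play_rows(commands=[0.1, 1, 0, 0, 0, 0, 30, 0.1, 1, 0, 0, 0, 0, 30])

```text
clock: 8.65
tool_pos: [532.7, -104.8, 68.3]
ee_rot: [-0.0, 0.733, 0.68, -0.0]
wrist_force: [0.8, 0.3, -0.3]
grip_width: 32.7
grasp_force: 61.1
```

Call:
play_rows(commands=[0.1, 1.5, 0, 0, 0, 0, 30, 0.1, 1.5, 0, 0, 0, 0, 30])

```text
clock: 8.85
tool_pos: [532.7, -103.2, 68.3]
ee_rot: [-0.0, 0.733, 0.68, -0.0]
wrist_force: [0.5, 0.4, -0.8]
grip_width: 32.6
grasp_force: 61.1
```

Call:
play_rows(commands=[0.1, 1.5, 0, 0, 0, 0, 30, 0.1, 1.5, 0, 0, 0, 0, 30])

```text
clock: 9.05
tool_pos: [532.9, -101.7, 68.3]
ee_rot: [-0.0, 0.733, 0.68, -0.0]
wrist_force: [0.1, -0.4, 0.1]
grip_width: 32.5
grasp_force: 61.1
```

Call:
play_rows(commands=[0.1, 1.5, 0, 0, 0, 0, 30, 0.1, 1.5, 0, 0, 0, 0, 30])

```text
clock: 9.25
tool_pos: [532.9, -100.2, 68.3]
ee_rot: [-0.0, 0.733, 0.68, -0.0]
wrist_force: [-0.3, -0.4, -1.1]
grip_width: 32.5
grasp_force: 61.1
```

```bash
python3 st.py
```

```text
t 9.25 tcp [ 532.94 -100.2    68.32] nose-hole: x -0.01 in 8.17 z 0.03 yaw err deg -0.01 pitch 0.00
F x -0.3 y -0.4 z -1.1 T [-0.03  0.02 -0.01] grip 32.5
```

```bash
python3 - <<'E'
from h import *
import pickle;c=pickle.load(open('w1.pkl','rb'))
g=lambda u,v:(230+u/5-.4,20+v/5-.4)
a=np.radians(-3.95);X=np.array([np.cos(a),np.sin(a)]);Y=np.array([-np.sin(a),np.cos(a)])
for u in [(275,140),(275,160),(535,232),(515,248)]:
    d=onz(c,g(*u),79.5)[:2]-[545.6,76.7];print(u,(d@X).round(1),(d@Y).round(1))
E
```

```text
(275, 140) -42.9 37.0
(275, 160) -41.2 32.7
(535, 232) 29.2 39.1
(515, 248) 25.8 33.8
```

Call:
play_rows(commands=[0.3, 5, 0, 0, 0, 0, 30, 0.7, 10, 0, 0, 0, 0, 30, 1, 15, 0, 0, 0, 0, 30, 1.4, 20, 0, 0, 0, 0, 30, 1.4, 20, 0, 0, 0, 0, 30])

```text
clock: 9.75
tool_pos: [534.4, -79.6, 68.4]
ee_rot: [-0.0, 0.733, 0.68, 0.0]
wrist_force: [-0.5, -0.3, -1.5]
grip_width: 32.5
grasp_force: 61.1
```

Call:
play_rows(commands=[0.3, 5, 0, 0, 0, 0, 30, 0.7, 10, 0, 0, 0, 0, 30, 1, 15, 0, 0, 0, 0, 30, 1.4, 20, 0, 0, 0, 0, 30, 1.4, 20, 0, 0, 0, 0, 30])

```text
clock: 10.25
tool_pos: [535.8, -59.7, 68.3]
ee_rot: [-0.0, 0.733, 0.68, 0.0]
wrist_force: [0.3, -0.5, -0.1]
grip_width: 32.7
grasp_force: 61.1
```

```bash
python3 st.py
```

```text
t 10.25 tcp [535.79 -59.69  68.35] nose-hole: x -0.03 in 48.77 z 0.06 yaw err deg -0.04 pitch 0.01
F x 0.3 y -0.5 z -0.1 T [-0.02  0.03 -0.02] grip 32.7
```

```bash
cat > go.py <<'E'
from st import *
import sys
A=s['tool_pos'];th0=np.degrees(np.arctan2(-(a@x),a@u))
def tgt(N,L,piv=5.,zz=0.,px=0.):
    th=np.arctan2(-(L-px),N-piv); ax=np.cos(th)*u-np.sin(th)*x; nose=H+u*N+x*L+[0,0,zz]
    dth=th-np.radians(th0); Rn=Ro.from_rotvec([0,0,dth])*R
    return nose-Rn.apply([137.5,-.4,9.3])-A, np.degrees(dth)
for q in sys.argv[1:]:
    v=[float(k) for k in q.split(',')];p,r=tgt(*v);print(q,'shift',p.round(1),'turn %.2f'%r)
E
python3 go.py 70,-3 78,-5 82,-7
```

```text
t 10.25 tcp [535.79 -59.69  68.35] nose-hole: x -0.03 in 48.77 z 0.06 yaw err deg -0.04 pitch 0.01
F x 0.3 y -0.5 z -0.1 T [-0.02  0.03 -0.02] grip 32.7
70,-3 shift [ 4.7 21.1 -0.1] turn 2.60
78,-5 shift [ 6.4 29.1 -0.1] turn 3.88
82,-7 shift [ 7.7 33.3 -0.1] turn 5.16
```

Call:
play_rows(commands=[1.6, 7, 0, 0, 0, 0.9, 30, 3.1, 14, 0, 0, 0, 1.7, 30, 4.7, 21.1, 0, 0, 0, 2.6, 30, 5.5, 25, 0, 0, 0, 3.2, 30, 6.4, 29.1, 0, 0, 0, 3.9, 30, 6.9, 30.1, 0, 0, 0, 4.6, 30, 7.7, 33.3, 0, 0, 0, 5.2, 30, 7.7, 33.3, 0, 0, 0, 5.2, 30])

```text
clock: 11.05
tool_pos: [543.5, -26.9, 68.3]
ee_rot: [-0.0, 0.701, 0.713, -0.0]
wrist_force: [-0.4, -0.6, -0.8]
grip_width: 32.2
grasp_force: 61.0
```

```bash
python3 go.py 88,-7 88,-4 88,-10
```

```text
t 11.05 tcp [543.49 -26.86  68.32] nose-hole: x -7.06 in 81.52 z 0.03 yaw err deg -5.23 pitch 0.00
F x -0.4 y -0.6 z -0.8 T [-0.07  0.01  0.  ] grip 32.2
88,-7 shift [-0.5  6.4 -0. ] turn -0.42
88,-4 shift [-2.4  6.3 -0. ] turn -2.48
88,-10 shift [ 1.4  6.8 -0. ] turn 1.63
```

Call:
play_rows(commands=[0, 2, 0, 0, 0, 0, 30, -0.1, 4, 0, 0, 0, 0, 30, -0.1, 4, 0, 0, 0, 0, 30])

```text
clock: 11.35
tool_pos: [543.3, -22.9, 68.3]
ee_rot: [-0.0, 0.702, 0.713, -0.0]
wrist_force: [-0.4, -0.0, -1.0]
grip_width: 32.4
grasp_force: 61.0
```

Call:
play_rows(commands=[0, 1, 0, 0, 0, 0, 30, 0, 1, 0, 0, 0, 0, 30])

```text
clock: 11.55
tool_pos: [543.3, -22.0, 68.3]
ee_rot: [-0.0, 0.702, 0.713, -0.0]
wrist_force: [0.9, 0.1, -1.7]
grip_width: 32.6
grasp_force: 61.0
```

Call:
play_rows(commands=[0, 0.7, 0, 0, 0, 0, 30, 0, 0.7, 0, 0, 0, 0, 30])

```text
clock: 11.75
tool_pos: [543.3, -21.3, 68.3]
ee_rot: [-0.0, 0.702, 0.713, -0.0]
wrist_force: [-0.3, -0.2, -1.2]
grip_width: 32.4
grasp_force: 61.0
```

Nose now ≈87 in; continuing gently.

Call:
play_rows(commands=[0, 0.7, 0, 0, 0, 0, 30, 0, 0.7, 0, 0, 0, 0, 30])

```text
clock: 11.95
tool_pos: [543.3, -20.6, 68.3]
ee_rot: [-0.0, 0.702, 0.713, -0.0]
wrist_force: [1.1, 0.2, -0.8]
grip_width: 32.4
grasp_force: 61.0
```

Call:
play_rows(commands=[0, 0.7, 0, 0, 0, 0, 30, 0, 0.7, 0, 0, 0, 0, 30])

```text
clock: 12.15
tool_pos: [543.3, -19.9, 68.3]
ee_rot: [-0.0, 0.702, 0.713, -0.0]
wrist_force: [-0.0, 0.7, -1.8]
grip_width: 32.9
grasp_force: 61.0
```

Call:
play_rows(commands=[0, 0.7, 0, 0, 0, 0, 30, 0, 0.7, 0, 0, 0, 0, 30])

```text
clock: 12.35
tool_pos: [543.3, -19.2, 68.3]
ee_rot: [-0.0, 0.702, 0.713, -0.0]
wrist_force: [-0.6, -0.3, -1.7]
grip_width: 32.4
grasp_force: 61.0
```

Call:
play_rows(commands=[0, 0.7, 0, 0, 0, 0, 30, 0, 0.7, 0, 0, 0, 0, 30])

```text
clock: 12.55
tool_pos: [543.4, -18.7, 68.4]
ee_rot: [0.0, 0.702, 0.713, -0.0]
wrist_force: [0.1, -3.2, -0.6]
grip_width: 32.6
grasp_force: 61.1
```

Call:
play_rows(commands=[0, 0.5, 0, 0, 0, 0, 30, 0, 0.5, 0, 0, 0, 0, 30])

```text
clock: 12.75
tool_pos: [543.4, -18.5, 68.4]
ee_rot: [0.0, 0.702, 0.713, -0.0]
wrist_force: [-0.4, -7.1, -0.5]
grip_width: 32.6
grasp_force: 61.1
```

```bash
python3 go.py 88,-10 88,-7 88,-4
```

```text
t 12.75 tcp [543.41 -18.49  68.39] nose-hole: x -7.64 in 89.87 z -0.03 yaw err deg -5.20 pitch -0.05
F x 0.1 y -7.1 z -0.5 T [-1.    0.05  0.05] grip 32.6
88,-10 shift [ 1.5 -1.6  0. ] turn 1.67
88,-7 shift [-0.4 -1.9  0. ] turn -0.38
88,-4 shift [-2.4 -2.1  0. ] turn -2.44
```

Butted on the plate at about -7.6. I retract a little and probe at -5.

```bash
python3 go.py 87.8,-7.6 88,-5 89.4,-5
```

```text
t 12.75 tcp [543.41 -18.49  68.39] nose-hole: x -7.64 in 89.87 z -0.03 yaw err deg -5.20 pitch -0.05
F x 0.1 y -7.1 z -0.5 T [-1.    0.05  0.05] grip 32.6
87.8,-7.6 shift [-0.  -2.1  0. ] turn 0.04
88,-5 shift [-1.7 -2.1  0. ] turn -1.76
89.4,-5 shift [-1.7 -0.7  0. ] turn -1.81
```

Call:
play_rows(commands=[0, -2.2, 0, 0, 0, 0, 30, -1.7, -2.2, 0, 0, 0, -1.8, 30, -1.7, -2.2, 0, 0, 0, -1.8, 30, -1.7, -1.2, 0, 0, 0, -1.8, 30, -1.7, -0.6, 0, 0, 0, -1.8, 30, -1.7, -0.6, 0, 0, 0, -1.8, 30])

```text
clock: 13.35
tool_pos: [541.7, -18.5, 68.3]
ee_rot: [-0.0, 0.712, 0.702, -0.0]
wrist_force: [-0.2, -1.0, -0.5]
grip_width: 32.0
grasp_force: 61.1
```

Call:
play_rows(commands=[0, 0.6, 0, 0, 0, 0, 30, 0, 0.6, 0, 0, 0, 0, 30])

```text
clock: 13.55
tool_pos: [541.6, -18.0, 68.3]
ee_rot: [-0.0, 0.713, 0.702, -0.0]
wrist_force: [0.9, -0.3, -0.6]
grip_width: 32.5
grasp_force: 61.1
```

Call:
play_rows(commands=[0, 0.6, 0, 0, 0, 0, 30, 0, 0.6, 0, 0, 0, 0, 30])

```text
clock: 13.75
tool_pos: [541.7, -17.4, 68.4]
ee_rot: [-0.0, 0.713, 0.701, -0.0]
wrist_force: [-0.8, 0.6, -1.3]
grip_width: 32.2
grasp_force: 61.1
```

```bash
python3 go.py 88,-10 88,-3 89.4,-3
```

```text
t 13.75 tcp [541.66 -17.41  68.35] nose-hole: x -5.16 in 91.14 z 0.06 yaw err deg -3.40 pitch 0.00
F x -0.9 y 0.5 z -1.3 T [-0.06  0.05  0.  ] grip 32.2
88,-10 shift [ 3.3 -2.7 -0.1] turn 3.46
88,-3 shift [-1.3 -3.2 -0.1] turn -1.34
89.4,-3 shift [-1.3 -1.8 -0.1] turn -1.37
```

It enters at L≈-5. I advance along the axis through the bearing.

Call:
play_rows(commands=[0, 1, 0, 0, 0, 0, 30, 0, 1, 0, 0, 0, 0, 30])

```text
clock: 13.95
tool_pos: [541.7, -16.3, 68.3]
ee_rot: [-0.0, 0.713, 0.702, -0.0]
wrist_force: [-0.3, 0.0, -0.2]
grip_width: 32.6
grasp_force: 61.1
```

Call:
play_rows(commands=[0, 1, 0, 0, 0, 0, 30, 0, 1, 0, 0, 0, 0, 30])

```text
clock: 14.15
tool_pos: [541.6, -15.3, 68.3]
ee_rot: [-0.0, 0.713, 0.702, -0.0]
wrist_force: [-0.5, 0.5, -0.5]
grip_width: 32.5
grasp_force: 61.1
```

Call:
play_rows(commands=[0, 1, 0, 0, 0, 0, 30, 0, 1, 0, 0, 0, 0, 30])

```text
clock: 14.35
tool_pos: [541.7, -14.4, 68.3]
ee_rot: [-0.0, 0.713, 0.701, -0.0]
wrist_force: [-0.5, 0.0, -0.6]
grip_width: 32.3
grasp_force: 61.1
```

Call:
play_rows(commands=[0, 1.5, 0, 0, 0, 0, 30, 0, 1.5, 0, 0, 0, 0, 30])

```text
clock: 14.55
tool_pos: [541.6, -12.8, 68.3]
ee_rot: [-0.0, 0.713, 0.702, -0.0]
wrist_force: [-0.8, 0.6, -0.9]
grip_width: 32.2
grasp_force: 61.1
```

Call:
play_rows(commands=[0, 1.5, 0, 0, 0, 0, 30, 0, 1.5, 0, 0, 0, 0, 30])

```text
clock: 14.75
tool_pos: [541.6, -11.3, 68.4]
ee_rot: [-0.0, 0.713, 0.702, -0.0]
wrist_force: [0.1, -0.4, -0.7]
grip_width: 32.6
grasp_force: 61.1
```

Call:
play_rows(commands=[0, 1.5, 0, 0, 0, 0, 30, 0, 1.5, 0, 0, 0, 0, 30])

```text
clock: 14.95
tool_pos: [541.6, -9.8, 68.3]
ee_rot: [-0.0, 0.713, 0.702, -0.0]
wrist_force: [0.0, 0.5, -1.0]
grip_width: 32.4
grasp_force: 61.1
```

```bash
python3 go.py 100,-4 100,-2 100,0
```

```text
t 14.95 tcp [541.65  -9.8   68.33] nose-hole: x -5.71 in 98.73 z 0.03 yaw err deg -3.41 pitch 0.00
F x 0.0 y 0.5 z -1.0 T [-0.02  0.02 -0.07] grip 32.4
100,-4 shift [-0.6  1.2 -0. ] turn -1.00
100,-2 shift [-1.5  1.2 -0. ] turn -2.20
100,0 shift [-2.4  1.2 -0. ] turn -3.41
```

Call:
play_rows(commands=[0, 1.5, 0, 0, 0, 0, 30, 0, 3, 0, 0, 0, 0, 30, 0, 3, 0, 0, 0, 0, 30])

```text
clock: 15.25
tool_pos: [541.6, -6.8, 68.3]
ee_rot: [-0.0, 0.713, 0.702, -0.0]
wrist_force: [-0.1, 0.4, -1.0]
grip_width: 32.4
grasp_force: 61.1
```

Call:
play_rows(commands=[-0.3, 0, 0, 0, 0, -0.6, 30, -0.7, 0, 0, 0, 0, -1.1, 30, -0.7, 0, 0, 0, 0, -1.1, 30])

```text
clock: 15.55
tool_pos: [540.9, -7.0, 68.3]
ee_rot: [-0.0, 0.72, 0.694, -0.0]
wrist_force: [-0.0, -0.5, -0.9]
grip_width: 32.2
grasp_force: 61.1
```

```bash
python3 go.py 102,-2 102,0
```

```text
t 15.55 tcp [540.87  -6.99  68.31] nose-hole: x -3.94 in 101.61 z 0.01 yaw err deg -2.27 pitch 0.00
F x 0.0 y -0.5 z -0.9 T [ 0.   -0.04 -0.02] grip 32.2
102,-2 shift [-0.6  0.4 -0. ] turn -1.09
102,0 shift [-1.5  0.4 -0. ] turn -2.27
```

Call:
play_rows(commands=[-0.3, 0, 0, 0, 0, -0.6, 30, -0.6, 0, 0, 0, 0, -1.1, 30, -0.6, 0, 0, 0, 0, -1.1, 30])

```text
clock: 15.85
tool_pos: [540.0, -6.9, 68.2]
ee_rot: [-0.0, 0.726, 0.688, -0.0]
wrist_force: [-4.1, -0.3, -0.3]
grip_width: 32.6
grasp_force: 61.3
```

```bash
python3 go.py 102,0
```

```text
t 15.85 tcp [539.98  -6.88  68.18] nose-hole: x -2.25 in 101.72 z -0.11 yaw err deg -1.19 pitch 0.00
F x -4.1 y -0.6 z -0.3 T [0.05 0.6  0.48] grip 32.6
102,0 shift [-0.6  0.3  0.1] turn -1.19
```

Call:
play_rows(commands=[-0.3, 0.1, 0.1, 0, 0, -0.6, 30, -0.6, 0.1, 0.1, 0, 0, -1.2, 30, -0.6, 0.1, 0.1, 0, 0, -1.2, 30])

```text
clock: 16.15
tool_pos: [539.7, -6.8, 68.4]
ee_rot: [-0.0, 0.733, 0.68, -0.0]
wrist_force: [-3.5, 1.0, -0.9]
grip_width: 32.6
grasp_force: 61.2
```

```bash
python3 go.py 105,0 110,0
```

```text
t 16.15 tcp [539.68  -6.78  68.42] nose-hole: x 0.37 in 101.82 z 0.13 yaw err deg 0.03 pitch 0.01
F x -3.6 y 0.8 z -0.9 T [0.12 0.54 0.49] grip 32.6
105,0 shift [-0.1  3.2 -0.1] turn 0.03
110,0 shift [ 0.3  8.2 -0.1] turn 0.03
```

Call:
play_rows(commands=[0.1, 2, 0, 0, 0, 0, 30, 0.2, 5, 0, 0, 0, 0, 30, 0.3, 8, 0, 0, 0, 0, 30, 0.3, 8, 0, 0, 0, 0, 30])

```text
clock: 16.55
tool_pos: [540.1, 1.7, 68.5]
ee_rot: [-0.0, 0.733, 0.68, 0.0]
wrist_force: [-2.2, 1.6, -1.6]
grip_width: 32.5
grasp_force: 61.2
```

Call:
play_rows(commands=[0.1, 1, 0, 0, 0, 0, 30, 0.1, 1, 0, 0, 0, 0, 30])

```text
clock: 16.75
tool_pos: [540.2, 2.3, 68.4]
ee_rot: [-0.0, 0.733, 0.68, 0.0]
wrist_force: [-2.5, 0.4, -0.7]
grip_width: 32.4
grasp_force: 61.2
```

Call:
play_rows(commands=[0.1, 1, 0, 0, 0, 0, 30, 0.1, 1, 0, 0, 0, 0, 30])

```text
clock: 16.95
tool_pos: [540.2, 3.2, 68.4]
ee_rot: [-0.0, 0.733, 0.68, -0.0]
wrist_force: [-3.1, -0.1, -0.7]
grip_width: 32.4
grasp_force: 61.2
```

Call:
play_rows(commands=[0, 0.6, 0, 0, 0, 0, 30, 0, 0.6, 0, 0, 0, 0, 30])

```text
clock: 17.15
tool_pos: [540.3, 3.7, 68.5]
ee_rot: [-0.0, 0.733, 0.68, 0.0]
wrist_force: [-2.9, -0.8, -1.3]
grip_width: 32.2
grasp_force: 61.2
```

Call:
play_rows(commands=[0, 0.6, 0, 0, 0, 0, 30, 0, 0.6, 0, 0, 0, 0, 30])

```text
clock: 17.35
tool_pos: [540.3, 4.3, 68.5]
ee_rot: [0.0, 0.733, 0.68, -0.0]
wrist_force: [-2.3, -1.4, -1.3]
grip_width: 32.5
grasp_force: 61.2
```

```bash
python3 st.py
```

```text
t 17.35 tcp [540.28   4.34  68.46] nose-hole: x 0.13 in 112.95 z 0.16 yaw err deg -0.00 pitch -0.00
F x -2.2 y -1.6 z -1.3 T [-0.24  0.44  0.33] grip 32.5
```

Call:
play_rows(commands=[0, 0.5, 0, 0, 0, 0, 30, 0, 0.5, 0, 0, 0, 0, 30])

```text
clock: 17.55
tool_pos: [540.3, 4.4, 68.5]
ee_rot: [0.0, 0.733, 0.68, -0.0]
wrist_force: [-3.2, -5.4, -1.5]
grip_width: 32.4
grasp_force: 61.1
```

Call:
play_rows(commands=[0, 0.4, 0, 0, 0, 0, 30, 0, 0.4, 0, 0, 0, 0, 30])

```text
clock: 17.75
tool_pos: [540.3, 4.5, 68.5]
ee_rot: [0.0, 0.733, 0.68, -0.001]
wrist_force: [-3.5, -9.8, -0.7]
grip_width: 32.6
grasp_force: 61.1
```

```bash
python3 st.py
```

```text
t 17.75 tcp [540.26   4.45  68.47] nose-hole: x 0.12 in 113.06 z -0.03 yaw err deg 0.00 pitch -0.08
F x -2.8 y -10.0 z -0.7 T [-1.54  0.59  0.28] grip 32.6
```

Shoulder contact is even at about 10 N. I ease the pressure, open gently and look at the forces.

Call:
play_rows(commands=[0, -0.3, -0.5, 0, 0, 0, 31, 0, -0.3, -0.8, 0, 0, 0, 31, 0, -0.3, -0.8, 0, 0, 0, 35, 0, -0.3, -0.8, 0, 0, 0, 40, 0, -0.3, -0.8, 0, 0, 0, 50, 0, -0.3, -0.8, 0, 0, 0, 55, 0, -0.3, -0.8, 0, 0, 0, 55])

```text
clock: 18.45
tool_pos: [540.3, 5.0, 67.7]
ee_rot: [0.0, 0.733, 0.68, 0.0]
wrist_force: [0.2, 0.8, -0.5]
grip_width: 54.7
grasp_force: 0.0
```

```bash
python3 st.py; python3 - <<'E'
from h import *
c=robot.capture('wrist');g=c['color'].astype(int).sum(2)
s=robot.state();R=rot(s);P=s['tool_pos']
print(proj(c,[P+R.apply(q) for q in [[24,0,9.3],[24,17,2.3],[24,-17,2.3],[-22,17,2.3],[-22,-17,2.3]]]).round(1))
# grip dark: columns profile near shoulder top edge and cheek
for u in range(225,288,5): 
    col=g[170:230,u];print(u,[int(q) for q in col[::3]])
import pickle;pickle.dump(c,open('w6.pkl','wb'))
E
```

```text
t 18.45 tcp [540.35   5.02  67.72] nose-hole: x 0.14 in 113.64 z -0.56 yaw err deg -0.01 pitch 0.01
F x 0.2 y 0.8 z -0.5 T [ 0.01  0.02 -0.  ] grip 54.7
[[254.9 203.6]
 [289.4 208.3]
 [220.2 208.3]
 [286.4 288.7]
 [223.3 288.7]]
225 [391, 383, 385, 388, 392, 394, 401, 397, 389, 242, 234, 240, 264, 264, 263, 262, 268, 259, 258, 264]
230 [388, 395, 391, 388, 383, 386, 391, 402, 394, 234, 242, 240, 267, 266, 266, 256, 262, 259, 266, 268]
235 [386, 381, 386, 396, 398, 392, 387, 387, 387, 236, 239, 233, 265, 265, 261, 264, 257, 264, 262, 261]
240 [401, 394, 390, 384, 388, 393, 399, 393, 386, 236, 236, 243, 271, 265, 263, 263, 261, 263, 265, 265]
245 [389, 389, 394, 396, 391, 389, 385, 394, 398, 247, 240, 239, 261, 260, 259, 261, 260, 265, 263, 269]
250 [385, 385, 388, 384, 389, 394, 396, 388, 385, 264, 240, 237, 262, 270, 265, 261, 263, 268, 267, 268]
255 [402, 401, 390, 384, 383, 387, 385, 390, 393, 283, 238, 240, 260, 260, 267, 262, 269, 263, 269, 269]
260 [710, 710, 711, 714, 707, 705, 702, 703, 585, 299, 236, 240, 266, 265, 264, 271, 263, 264, 265, 263]
265 [708, 709, 706, 706, 702, 704, 699, 694, 694, 292, 239, 239, 446, 267, 263, 266, 264, 262, 265, 263]
270 [704, 706, 706, 705, 705, 704, 697, 699, 693, 263, 246, 237, 266, 270, 261, 266, 270, 263, 258, 258]
275 [706, 703, 702, 702, 703, 706, 705, 702, 694, 245, 236, 238, 264, 265, 266, 262, 260, 262, 256, 262]
280 [708, 708, 705, 702, 696, 696, 698, 701, 582, 233, 237, 238, 263, 264, 263, 261, 264, 259, 254, 263]
285 [701, 702, 705, 705, 702, 698, 632, 386, 387, 237, 242, 229, 261, 265, 263, 256, 266, 255, 259, 256]
```

```bash
python3 - <<'E'
from h import *
import pickle
for f in('w5.pkl','w6.pkl'):
    c=pickle.load(open(f,'rb'));g=cv2.resize(c['color'],(64,48),interpolation=cv2.INTER_AREA).astype(int).sum(2)//30
    print(f)
    for r in range(18,48): print(r*8,' '.join('%2d'%q for q in g[r,16:48]))
E
```

```text
w5.pkl
144 17 17 17 17 17 17 17 17 17 17 17 17 17 17  9  9  8 11 10  8  8  8  8  8  8  8 15 16 14 12 13 14
152 17 17 17 17 17 17 17 17 17 17 17 17 17 18  9  9  8 11 15  9  8  8  8  8  8  8  9  8  8  8  8  8
160 17 17 17 17 17 17 17 17 17 17 17 17 18 17  9  9  8 11 17 10  8  8  8  8  8  8  8  8  8  8  8  8
168 17 17 17 17 17 17 17 17 17 17 17 17 17 18  9  9  8 11 12  8  8  8  8  8  8  8  8  8  8  8  8  8
176 17 17 17 17 17 17 17 17 17 17 17 18 17 18 10  9  8 11 12  9  9  8  9  9  8  8  8  8  8  8  8  8
184 17 17 17 17 17 17 17 17 18 17 18 17 17 18 10  8  8  8  8  8  8  9  9  8  8  8  8  8  8  8  8  8
192 17 17 17 17 17 17 17 17 17 17 17 17 17 17 10  8  8  8  8  8  8  8  8  8  8  8  8  8  8  8  8  8
200 17 17 17 17 17 17 17 17 17 17 17 17  5  3  5  7  7  4  2  3  8  9  8  8  8  8  8  8  8  8  8  8
208 17 17 17 17 17 17 17 17 17 17 17 14  3  2  2  2  2  2  2  2 10 10  9  8  8  8  8  8  8  8  8  8
216 17 17 17 17 17 17 17 17 17 17 17 15  4  3  2  2  2  2  2  2 17 17 11  8  8  8  8  8  8  8  8  8
224 17 17 17 17 17 17 17 17 17 17 15 10  3  3  2  3  3  3  2  2 10 15 17 10  8  8  8  8  8  8
[... 4213 characters left out ...]

328  3 10 10  3  3  3  3  3  3  3  3  3  3  3  3  3  3  3  3  3  3  3  3  3  3  3  3  3  4 19 18  5
336  5  9 10  3  3  3  3  3  3  3  3  3  3  3  3  3  3  3  3  3  3  3  3  3  3  3  3  3  5 19 19 15
344  6  7  9  4  3  3  3  3  3  3  3  3  3  3  3  3  3  3  3  3  3  3  3  3  3  3  3  3  6 19 19 19
352  6  5  5  3  3  3  3  3  3  3  3  3  3  3  3  3  3  3  3  3  3  3  3  3  3  3  3  3  6 19 19 19
360  5  4  3  3  3  3  3  3  3  3  3  3  3  3  3  3  3  3  3  3  3  3  3  3  3  3  3  3  3  8 18 19
368  4  3  3  3  3  3  3  3  3  3  3  3  3  3  3  3  3  3  3  3  3  3  3  3  3  3  3  3  3  3  5 16
376  3  3  3  3  3  3  3  3  3  3  3  3  3  3  3  3  3  3  3  3  3  3  3  3  3  3  3  3  3  3  3  4
```

```bash
cat > edge.py <<'E'
from h import *
import pickle,sys
def edge(c,cols=range(230,281,3)):
    g=c['color'].astype(float).sum(2);o=[]
    for u in cols:
        col=g[255:296,u];th=(col[8:14].min()+col[-5:].mean())/2;i=np.where(col>th)[0];i=i[i>14][0];o.append(255+i-1+(th-col[i-1])/(col[i]-col[i-1]))
    return np.array(list(cols)),np.array(o)
def sides(c):
    g=c['color'].astype(float).sum(2);o=[]
    for v in range(250,273,3):
        r=g[v];th=150;L=np.where(r[200:240]>th)[0].max()+200 if (r[200:240]>th).any() else 0;Rr=np.where(r[265:300]>th)[0].min()+265;o.append((v,L,Rr))
    return o
if __name__=='__main__':
    for f in('w5.pkl','w6.pkl'):
        c=pickle.load(open(f,'rb'));u,v=edge(c);print(f,v.round(1),'slope deg',np.degrees(np.polyfit(u,v,1)[0]).round(2));
    print(sides(c))
E
python3 edge.py
```

```text
w5.pkl [284.2 284.2 284.3 284.3 284.3 284.3 284.3 284.2 284.3 284.3 284.1 283.9
 284.  283.9 283.9 284.  283.9] slope deg -0.48
w6.pkl [284.5 284.6 284.6 284.6 284.5 284.5 284.5 284.3 284.3 284.2 283.9 283.9
 283.6 283.6 283.6 283.5 283.5] slope deg -1.57
[(250, np.int64(225), np.int64(288)), (253, np.int64(239), np.int64(265)), (256, np.int64(239), np.int64(265)), (259, np.int64(225), np.int64(287)), (262, np.int64(226), np.int64(265)), (265, np.int64(239), np.int64(265)), (268, np.int64(226), np.int64(287)), (271, np.int64(226), np.int64(287))]
```

```bash
python3 - <<'E'
from h import *
import pickle
c=pickle.load(open('w6.pkl','rb'));g=c['color'].astype(float).sum(2)
us=list(range(226,290,3));o=[]
for u in us:
    col=g[188:204,u];i=np.where(col>310)[0].max();o.append(188+i+(col[i]-310)/(col[i]-col[i+1]))
o=np.array(o);print(o.round(1),np.degrees(np.polyfit(us,o,1)[0]))
us=list(range(226,290,3));o2=[]
for u in us:
    col=g[203:213,u];i=np.where(col<252)[0].max();o2.append(203+i)
print(o2)
s=robot.state();R=rot(s);P=s['tool_pos']
def W(u,v,z): return onz(c,(u,v),z)
a=W(226,np.polyval(np.polyfit(us,o,1),226),90);b=W(289,np.polyval(np.polyfit(us,o,1),289),90)
print('inner cheek edge yaw',np.degrees(np.arctan2(b[1]-a[1],b[0]-a[0])),a,b)
from edge import edge
u,v=edge(c);p=np.polyfit(u,v,1);a=W(230,np.polyval(p,230),66);b=W(278,np.polyval(p,278),66);print('grip end yaw',np.degrees(np.arctan2(b[1]-a[1],b[0]-a[0])),a,b)
print('tool y yaw',np.degrees(np.arctan2(*R.as_matrix()[[1,0],1])))
E
```

```text
[195.6 195.8 196.  196.  196.1 196.2 196.2 196.4 196.4 196.5 196.6 196.5
 197.  196.9 196.9 196.8 196.7 196.6 195.5 195.3 195.1 194.6] -0.3055147071874398
[np.int64(205), np.int64(205), np.int64(204), np.int64(204), np.int64(205), np.int64(204), np.int64(204), np.int64(205), np.int64(205), np.int64(204), np.int64(205), np.int64(204), np.int64(204), np.int64(203), np.int64(203), np.int64(204), np.int64(204), np.int64(205), np.int64(204), np.int64(205), np.int64(204), np.int64(205)]
inner cheek edge yaw -3.9873353612247096 [531.92108679  43.61511911  90.        ] [556.50362476  41.9016008   90.        ]
grip end yaw -2.4917234049428636 [525.64205698 -13.05958657  66.        ] [551.20944757 -14.17218262  66.        ]
tool y yaw -4.30646897109996
```

After release the spindle sits about 1.1–1.5° off square, because the slide friction sprang it back. I regrip, overshoot, unload, reseat and release.

Call:
play_rows(commands=[0, 0, 0, 0, 0, 0, 40, 0, 0, 0, 0, 0, 0, 30, 0, 0, 0, 0, 0, 0, 30, 0, 0, 0, 0, 0, 0, 30, 0, 0, 0, 0, 0, 0, 30], grip_force=60)

```text
clock: 19.0
tool_pos: [540.4, 5.0, 67.8]
ee_rot: [0.0, 0.733, 0.68, 0.0]
wrist_force: [1.2, 0.4, 3.1]
grip_width: 32.3
grasp_force: 60.8
```

```bash
python3 st.py; python3 - <<'E'
from edge import *
c=robot.capture('wrist');u,v=edge(c);print('slope',np.degrees(np.polyfit(u,v,1)[0]).round(2))
E
python3 go.py 112.5,1.5 112.5,2.5
```

```text
t 19.0 tcp [540.37   4.95  67.76] nose-hole: x 0.18 in 113.57 z -0.53 yaw err deg -0.00 pitch 0.00
F x 1.2 y 0.5 z 3.1 T [ 0.15 -0.03  0.07] grip 32.3
slope -0.91
t 19.05 tcp [540.37   4.95  67.8 ] nose-hole: x 0.17 in 113.57 z -0.49 yaw err deg -0.00 pitch 0.00
F x 0.4 y 0.5 z 3.2 T [ 0.26 -0.05  0.13] grip 32.4
112.5,1.5 shift [-0.7 -1.   0.5] turn -0.80
112.5,2.5 shift [-0.9 -1.   0.5] turn -1.34
```

Call:
play_rows(commands=[-0.1, -1.2, 0.3, 0, 0, 0, 30, -0.5, -1.2, 0.3, 0, 0, -0.8, 30, -0.9, -1.2, 0.3, 0, 0, -1.6, 30, -1, -1.2, 0.3, 0, 0, -1.8, 30, -1, -1.2, 0.3, 0, 0, -1.8, 30])

```text
clock: 19.55
tool_pos: [539.2, 3.7, 67.9]
ee_rot: [-0.0, 0.744, 0.668, -0.0]
wrist_force: [-0.4, 1.8, 2.1]
grip_width: 32.3
grasp_force: 60.8
```

```bash
python3 st.py; python3 - <<'E'
from edge import *
c=robot.capture('wrist');u,v=edge(c);print('slope',np.degrees(np.polyfit(u,v,1)[0]).round(2))
E
python3 go.py 112.5,0
```

```text
t 19.55 tcp [539.17   3.74  67.92] nose-hole: x 3.40 in 112.19 z -0.39 yaw err deg 1.80 pitch -0.00
F x -0.6 y 1.8 z 2.1 T [0.26 0.11 0.3 ] grip 32.3
slope -0.95
t 19.6 tcp [539.19   3.74  67.93] nose-hole: x 3.39 in 112.20 z -0.37 yaw err deg 1.79 pitch -0.00
F x -0.4 y 1.0 z 1.6 T [0.2  0.15 0.34] grip 32.1
112.5,0 shift [0.9 0.1 0.4] turn 1.79
```

Call:
play_rows(commands=[0.4, 0, 0.2, 0, 0, 0.7, 30, 0.7, 0, 0.2, 0, 0, 1.4, 30, 0.7, 0.6, 0.2, 0, 0, 1.4, 30, 0.7, 0.6, 0.2, 0, 0, 1.4, 30])

```text
clock: 20.0
tool_pos: [540.0, 4.3, 68.1]
ee_rot: [-0.0, 0.736, 0.677, -0.0]
wrist_force: [0.6, 0.0, -0.2]
grip_width: 32.3
grasp_force: 60.4
```

Call:
play_rows(commands=[0, 0.5, 0, 0, 0, 0, 30, 0, 0.5, 0, 0, 0, 0, 30])

```text
clock: 20.2
tool_pos: [539.9, 4.9, 68.1]
ee_rot: [-0.0, 0.736, 0.677, -0.0]
wrist_force: [1.1, 0.4, 0.2]
grip_width: 32.8
grasp_force: 60.4
```

Call:
play_rows(commands=[0, 0.4, 0, 0, 0, 0, 30, 0, 0.4, 0, 0, 0, 0, 30])

```text
clock: 20.4
tool_pos: [540.0, 5.1, 68.2]
ee_rot: [0.0, 0.736, 0.677, -0.0]
wrist_force: [0.9, -2.4, 0.2]
grip_width: 32.3
grasp_force: 60.4
```

```bash
python3 st.py; python3 - <<'E'
from edge import *
c=robot.capture('wrist');u,v=edge(c);print('slope',np.degrees(np.polyfit(u,v,1)[0]).round(2))
E
```

```text
t 20.4 tcp [539.98   5.13  68.17] nose-hole: x 0.73 in 113.71 z -0.17 yaw err deg 0.39 pitch -0.02
F x 1.0 y -2.3 z 0.2 T [-0.45 -0.12 -0.03] grip 32.3
slope -0.73
```

Call:
play_rows(commands=[0, 0.4, 0, 0, 0, 0, 30, 0, 0.5, 0, 0, 0, 0, 30, 0, 0.5, 0, 0, 0, 0, 30])

```text
clock: 20.75
tool_pos: [540.0, 5.2, 68.2]
ee_rot: [0.0, 0.736, 0.677, -0.0]
wrist_force: [0.4, -7.3, 0.1]
grip_width: 32.1
grasp_force: 60.4
```

Call:
play_rows(commands=[0, -0.2, -0.4, 0, 0, 0, 31, 0, -0.3, -0.4, 0, 0, 0, 35, 0, -0.3, -0.4, 0, 0, 0, 40, 0, -0.3, -0.4, 0, 0, 0, 50, 0, -0.3, -0.4, 0, 0, 0, 55, 0, -0.3, -0.4, 0, 0, 0, 55])

```text
clock: 21.35
tool_pos: [539.9, 5.5, 67.7]
ee_rot: [-0.0, 0.736, 0.677, -0.0]
wrist_force: [0.4, -0.5, -0.2]
grip_width: 55.2
grasp_force: 0.0
```

```bash
python3 st.py; python3 - <<'E'
from edge import *
c=robot.capture('wrist');u,v=edge(c);p=np.polyfit(u,v,1);print('slope',np.degrees(p[0]).round(2),v.round(1))
a=onz(c,(230,np.polyval(p,230)),66);b=onz(c,(278,np.polyval(p,278)),66);print('grip end yaw',np.degrees(np.arctan2(b[1]-a[1],b[0]-a[0])),a,b)
E
```

```text
t 21.35 tcp [539.9    5.53  67.71] nose-hole: x 0.61 in 114.11 z -0.58 yaw err deg 0.39 pitch 0.00
F x 0.5 y -0.4 z -0.2 T [-0.    0.01  0.01] grip 55.2
slope -2.49 [285.5 285.6 285.6 285.6 285.6 285.4 285.4 285.  284.8 284.6 284.6 284.5
 284.3 284.3 284.  283.9 283.6]
grip end yaw -1.8194420151090818 [525.04245202 -13.13433305  66.        ] [550.66842555 -13.94836599  66.        ]
```

Call:
play_rows(commands=[0, 0, 0, 0, 0, 0, 70, 0, 0, 10, 0, 0, 0, 70, 0, -20, 50, 0, 0, 0, 70, 0, -40, 70, 0, 0, 0, 70, 0, -40, 70, 0, 0, 0, 70, 0, -40, 70, 0, 0, 0, 70])

```text
clock: 22.0
tool_pos: [540.0, -34.7, 138.2]
ee_rot: [0.0, 0.736, 0.677, 0.0]
wrist_force: [-0.7, 0.6, -1.2]
grip_width: 70.1
grasp_force: 0.0
```

```bash
python3 st.py; python3 - <<'E'
from h import *
import pickle
c=robot.capture('wrist');pickle.dump(c,open('w7.pkl','wb'))
g=c['color'].astype(np.uint8)
P=[[H0] for H0 in ()]
u=np.array([.0689,.9976,0]);x=np.array([.9976,-.0689,0]);H=np.array([542.3,28.8,59])
pts=[H+x*a-u*b+[0,0,7] for a,b in((-17,0),(17,0),(17,46),(-17,46))];print('exp corners',proj(c,pts).round(1).tolist())
m=(g.max(2)<70).astype(np.uint8);n,l,st,ce=cv2.connectedComponentsWithStats(m)
for i in range(1,n):
    if st[i][4]>150: print(i,st[i],ce[i].round())
E
```

```text
t 22.0 tcp [539.99 -34.69 138.2 ] nose-hole: x 3.62 in 73.99 z 69.91 yaw err deg 0.45 pitch 0.00
F x -0.7 y 0.6 z -1.2 T [-0.02  0.01 -0.02] grip 70.1
exp corners [[226.1, 120.7], [275.1, 120.0], [274.7, 184.0], [228.9, 184.7]]
1 [ 158    0  135  183 5874] [210. 106.]
2 [285  97  23  18 162] [299. 102.]
6 [    0   233   512   151 41289] [258. 333.]
```

```bash
python3 - <<'E'
from h import *
import pickle
c=pickle.load(open('w7.pkl','rb'));g=c['color'].astype(int).sum(2)//30
for v in range(106,196,3): print(v,' '.join('%2d'%q for q in g[v,206:296:3]))
print('near end rows')
for v in range(178,190): print(v,' '.join('%2d'%q for q in g[v,220:284:3]))
E
```

```text
106  8  8  8  8  8  8  8  8  8  8  8  8  8  8  8  8  8  8  8  8  8  8 12 16 16 16 16 16 16 16
109  8  8  8  8  8  8  8  8  8  8  8  8  8  8  8  8  8  8  8  8  8  8 11 16 16 16 16 16 16 16
112  8  8  8  8  8  8  8  8  8  8  8  8  8  8  8  8  8  8  8  8  8 14 16 16 16 16 16 16 16 16
115  8  8  8  7  8  8  8  8  8  8  8  7  8  8  8  8  8  8  8  8  8 12 16 16 16 16 16 16 16 16
118  8  8  8  8  8  8  8  8  8  8  8  8  8  8  8  8  8  8  8  8  8 12 16 16 16 16 16 16 16 16
121  8  7  8  8  7  7  7  7  7  7  7  7  7  6  6  7  6  6  6  6  6  8 11 12 11 11 10 10 10 12
124  5  4  5  4  5  5  4  4  2  2  3  2  3  2  2  2  3  2  2  2  2  3  2  6  7  7  7  7  7  8
127  9  9  9  9  9  9  9  7  3  2  3  3  3  3  2  2  2  2  2  3  2  2  2  8  9  9  9  9  9 19
130  9  9  9  9  9  9  9  7  2  3  3  3  2  2  2  2  2  2  3  2  2  2  2  9  9  9  9  9  9 19
133  9  9  9  9  9  9  9  8  2  3  2  2  3  3  2  3  3  2  3  2  2  2  2  9  9  9  9  9  9 19
136  9  9  9  9  9  9  9  8  2  2  3  3  2  3  2  3  2  3  2  2  2  2  2  9  9  9  9  9  9 19
139  9  9  9  9  9  9  9  8  2  3  4  6  6  6  6  6  6  6  6  6  6
[... 1873 characters left out ...]

180  9  9  9  8  2  2  2  2  2  2  2  2  2  2  2  2  2  3  9  9  9  9
181  9  9  9  9  2  2  2  2  2  2  2  3  3  3  3  3  3  6  9  9  9  9
182  9  9  9  9  5  4  4  4  4  5  6  5  6  7  6  7  7  8  9  9  9  9
183  9  9  9  9  8  7  7  8  7  8  8  8  9  9  9  9  9  9  9  9  9  9
184  9  9  9  9  9  9  9  9  9  9  9  9  9  9  9  9  9  9  9  9  9  9
185  9  9  9  9  9  9  9  9  9  9  9  9  9  9  9  9  9  9  9  9  9  9
186  9  9  9  9  9  9  9  9  9  9  9  9  9  9  9  9  9  9  9  9  9  9
187  9  9  9  9  9  9  9  9  9  9  9  9  9  9  9  9  9  9  9  9  9  9
188  9  9  9  9  9  9  9  9  9  9  9  9  9  9  9  9  9  9  9  9  9  9
189  9  9  9  9  9  9  9  9  9  9  9  9  9  9  9  9  9  9  9  9  9  9
```

```bash
cat > yaw.py <<'E'
from h import *
def cross(a,th):
    i=np.where((a[:-1]-th)*(a[1:]-th)<0)[0];return i+(th-a[i])/(a[i+1]-a[i])
def run(c):
    g=c['color'].astype(float).sum(2);L=[];Rr=[]
    for v in range(130,178):
        t=cross(g[v,215:240],165);L.append((v,215+t[0])); t=cross(g[v,262:290],165);Rr.append((v,262+t[-1]))
    E=[]
    for u in range(236,269):
        t=cross(g[174:190,u],165);E.append((u,174+t[0]))
    C=[]
    for u in list(range(195,224))+list(range(280,290)):
        t=cross(g[112:126,u],(g[112:116,u].mean()+g[123:126,u].min())/2)
        if len(t):C.append((u,112+t[0]))
    def fit(A,vert):
        A=np.array(A)
        if vert: p=np.polyfit(A[:,0],A[:,1],1);return [(np.polyval(p,q),q) for q in (A[0,0],A[-1,0])],np.std(A[:,1]-np.polyval(p,A[:,0]))
        p=np.polyfit(A[:,0],A[:,1],1);return [(q,np.polyval(p,q)) for q in (A[0,0],A[-1,0])],np.std(A[:,1]-np.polyval(p,A[:,0]))
    for n,A,vt,z in(('L',L,1,62),('R',Rr,1,62),('end',E,0,62),('cheek z90',C,0,90)):
        (a,b),sd=fit(A,vt);a=onz(c,a,z);b=onz(c,b,z);d=b-a
        y=np.degrees(np.arctan2(d[0],-d[1])) if vt else np.degrees(np.arctan2(d[1],d[0]))
        print(n,'yaw %.2f'%y,'sd %.2f'%sd,a.round(1),b.round(1))
if __name__=='__main__':
    import pickle;run(pickle.load(open('w7.pkl','rb')))
E
python3 yaw.py
```

```text
Traceback (most recent call last):
  File "yaw.py", line 24, in <module>
    import pickle;run(pickle.load(open('w7.pkl','rb')))
                  ~~~^^^^^^^^^^^^^^^^^^^^^^^^^^^^^^^^^^
  File "yaw.py", line 7, in run
    t=cross(g[v,215:240],165);L.append((v,215+t[0])); t=cross(g[v,262:290],165);Rr.append((v,262+t[-1]))
                                              ~^^^
IndexError: index 0 is out of bounds for axis 0 with size 0
```

```bash
sed -i 's/,165)/,165.3)/g' yaw.py; python3 yaw.py
```

```text
L yaw -3.98 sd 0.06 [525.1  23.4  62. ] [522.7 -11.1  62. ]
R yaw -3.99 sd 0.04 [558.2  20.7  62. ] [555.8 -13.8  62. ]
end yaw -3.01 sd 0.06 [527.3 -15.6  62. ] [551.4 -16.9  62. ]
cheek z90 yaw -6.17 sd 2.75 [509.   32.9  90. ] [566.   26.8  90. ]
```

The grip sides measure -3.98°, matching the dispenser's -3.95°, so the spindle is square. It is seated and has not moved since release, and the arm is clear.

```bash
python3 -c "
from bench import robot
print(robot.hand_in())"
```

```text
the job is handed in; nothing more can be done
None
```

The spindle is through the near cheek, the roll core and the tracking bearing, square across the dispenser, with its shoulder seated against the near cheek and let go. I handed the job in at about 22 s. One risk: while I gripped the spindle, the fingertips pressed the table and the wrist read 40.8 N, just over the 40 N limit if fingertips count as part of the gripper's body.

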